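# Put the check weights of the balance away

### The job

The balance has been checked: take the stack of four steel weights off its pan and set each one down upright, right way up and flat on the floor of its own storage dish, the widest weight in the widest dish and so on down to the narrowest in the narrowest. Set the weights down without dropping them, and leave the beaker and the purple bottle alone.

Things in the scene. Friction and masses are not known exactly. Their poses are not given: they have to be found in the camera images.
- weight_big_center (a point): centre (half-way up) of the big check weight: a plain upright steel cylinder, 64 mm in diameter, 24 mm tall, about 580 g, loose; the widest of four. At the start the four stand roughly concentric (within 5 mm from one to the next) as one stack, widest below: this one lowest, on the balance pan. The pan is a 96 mm round dark steel plate, its top 40 mm above the bench, on a fixed white bench balance (134 x 112 mm). z is up the cylinder's axis.
- weight_medium_center (a point): centre (half-way up) of the medium check weight: a plain upright steel cylinder, 50 mm in diameter, 24 mm tall, about 360 g, loose; the second widest of four. At the start the four stand roughly concentric (within 5 mm from one to the next) as one stack, widest below: this one on the big one. The pan is a 96 mm round dark steel plate, its top 40 mm above the bench, on a fixed white bench balance (134 x 112 mm). z is up the cylinder's axis.
- weight_small_center (a point): centre (half-way up) of the small check weight: a plain upright steel cylinder, 36 mm in diameter, 24 mm tall, about 190 g, loose; the third widest of four. At the start the four stand roughly concentric (within 5 mm from one to the next) as one stack, widest below: this one on the medium one. The pan is a 96 mm round dark steel plate, its top 40 mm above the bench, on a fixed white bench balance (134 x 112 mm). z is up the cylinder's axis.
- weight_tiny_center (a point): centre (half-way up) of the tiny check weight: a plain upright steel cylinder, 24 mm in diameter, 24 mm tall, about 85 g, loose; the narrowest of four. At the start the four stand roughly concentric (within 5 mm from one to the next) as one stack, widest below: this one on top. The pan is a 96 mm round dark steel plate, its top 40 mm above the bench, on a fixed white bench balance (134 x 112 mm). z is up the cylinder's axis.
- dish_big_seat (a point): centre of the floor (4 mm above the bench) of the big storage dish: round shallow wooden dish with dark lining, fixed to the bench, inside diameter 80 mm, outside 88 mm, the widest of four, for the 64 mm weight (8 mm play all round). Its rim, 4 mm thick, stands 5 mm above its floor. z points up.
- dish_medium_seat (a point): centre of the floor (4 mm above the bench) of the medium storage dish: round shallow wooden dish with dark lining, fixed to the bench, inside diameter 66 mm, outside 74 mm, the second widest of four, for the 50 mm weight (8 mm play all round). Its rim, 4 mm thick, stands 5 mm above its floor. z points up.
- dish_small_seat (a point): centre of the floor (4 mm above the bench) of the small storage dish: round shallow wooden dish with dark lining, fixed to the bench, inside diameter 52 mm, outside 60 mm, the third widest of four, for the 36 mm weight (8 mm play all round). Its rim, 4 mm thick, stands 5 mm above its floor. z points up.
- dish_tiny_seat (a point): centre of the floor (4 mm above the bench) of the tiny storage dish: round shallow wooden dish with dark lining, fixed to the bench, inside diameter 40 mm, outside 48 mm, the narrowest of four, for the 24 mm weight (8 mm play all round). Its rim, 4 mm thick, stands 5 mm above its floor. z points up.
- beaker_center (a point): centre (half-way up) of a loose beaker with pink contents, 72 mm in diameter, 90 mm tall, standing near the work; leave it alone
- reagent_7_center (a point): centre (half-way up) of a loose small dark purple bottle with black cap, 38 mm in diameter, 85 mm tall, standing behind the work; leave it alone
Mind the look-alikes: they are no part of the job. Leave any yellow look-alike of the part that bears weight_medium_center alone.

How it is judged:
By the outcome, as a careful person would: the job done as asked, in the order asked, and still so for the second after the job is handed in, with the robot touching nothing.
It also fails if it takes over 93 s, if anything falls off the work surface, if the arm or the gripper's body presses on something with over 40 N, if the wrist force passes 120 N, or if a joint passes its speed limit or range.

### The arm

A 6-joint arm with a two-finger parallel gripper is mounted at the origin on a cart in front of the work surface, level with it; the furniture and walls round the work are solid. World frame = base frame: x ahead of the robot, y to its left, z up, the work surface at z = 0. Lengths are in m, angles in rad, forces in N, time in s.
With the tool pointing down it reaches from about 0.425 to 0.95 m from the base axis. Payload 3.5 kg.
Tool frame: the origin (TCP) lies at the very end of the fingers, on their centre line; the grasp point (between the pads) lies 19 mm behind it; y points along the fingers, z is the direction in which the jaws open and shut, and the axes are right-handed (so a half turn about y gives the same grasp; the last joint's range is limited). The gripper opens to 85 mm and grips with 20 to 120 N. Pads are 22 mm wide; open, the fingers measure 114 mm over their backs; the gripper's body (76 mm by 85 mm) begins 54 mm behind the grasp point. The pads swing forward as they close: fully open they stand 13 mm farther back than shut.
Start: joints at [-1.381, 0.286, 1.577, -0, 1.279, -0.15], TCP at [0.225, -0.636, 0.231] pointing down, gripper open.
Joint ranges: [-2.77, 2.77], [-0.9, 2.22], [0.21, 2.48], [-1.53, 4.67], [0.24, 2.81], [-2.84, 2.84]. Speed limits (rad/s): [2.79, 2.79, 3.14, 3.14, 3.14, 3.14].

### API

Orientations are given as a unit quaternion [x, y, z, w].
In Python, from plant import ctrl gives the robot as it stands. The module is installed in compiled form; this text tells all that it offers.
- The arm moves only by the tool jog_arm, never from a script. Its argument "deltas" is a list of rows, each a list of 3 entries, a list of its own where there are three numbers: the turn, a rotation vector about the tool's x, y, z in rad, then the shift along the tool's x, y, z in m, then the opening, from 0 (shut) to 1 (fully open). In form: [[[wx, wy, wz], [dx, dy, dz], gripper], ...]. A call has 1 to 10 rows; each row is the pose to reach, as a shift and turn from the pose measured when the call began, along the tool's axes at that moment; what a row does not reach only later rows make up. A row lasts 1/12 s, in which the tool goes at most 41.7 mm and 7.16 degrees, less where a joint would pass 70% of its speed; a pose out of reach is approached as far as the arm can. A call with a gripper value outside its range is refused whole. The fingers move at their own pace and stop on an object; "force" is the grip in N (left out, the last holds). Time passes only in rows, so rows that repeat a pose let the fingers close. It gives the time, the measured TCP pose, the force and the opening at its end, in the units of the state.
- ctrl.get_state(): the state, without advancing time (a new reading comes with each control period).
- ctrl.read_camera(name): name is "scene" or "top"; returns a dict with "pixels" (400x640x3 uint8, blue, green, red), "range_z" (400x640 float32, m along the optical axis (not along the pixel's ray), 0 where there is no reading), "fx", "fy", "cx", "cy" (pixels), "k1" (the pictures are not rectified: a ray, as slopes to the right and down, at radius r is drawn at 1 + k1 r^2 times it, then the intrinsics apply), "T" (4x4, takes a point from camera to world coordinates). Camera axes: x right, y up, looking along -z (the intrinsics and any distortion apply to the point x, -y, -z); pixel columns grow to the right and rows downward; lengths in m; the calibration is good to about 2 mm. A picture is of the moment at which its call begins.
- ctrl.sign_off(): hands the job in, once; it reports no verdict.
The state is a dict: "time": time; "qpos": joint angles; "dq": joint speeds; "joint_efforts": joint torques, N m; "eef_pos": TCP position; "tcp_rot": TCP orientation; "contact_force": force on the tool from outside, world axes, zero at the start; "wrist_torque": the same for the moment, N m; "opening": opening from 0.0 (shut) to 1.0 (fully open).
Only numpy, scipy, OpenCV 4.12 (cv2) and the standard library are available. Lean on these libraries where they do the work, as an engineer would, in place of code of your own. Each camera call takes 0.05 s, during which the arm holds its last target.

## Working session

There is one attempt and no reset: what is moved stays moved. The work goes in short steps, Python scripts to look and compute and a tool call to move; the robot and the scene stay as the last step left them, time stands still between calls to the robot, and variables do not carry over. Pictures are saved under pics/ and viewed, and the job is handed in when it is done.

Besides the shell and the picture viewer there is one more tool, called after "Emit:" by a JSON object that holds its "op" and its "data", one argument or row to a line. jog_arm: Moves the arm, as the interface text tells. Its arguments: {"type":"object","properties":{"deltas":{"type":"array","items":{"type":"array"}},"force":{"type":"number"}},"required":["deltas"]}

```bash
mkdir -p pics; ls; python3 - <<'E'
from plant import ctrl
import cv2
print(ctrl.get_state())
for n in ("scene","top"):
    c=ctrl.read_camera(n); cv2.imwrite(f"pics/{n}0.png",c["pixels"]); print(n,c["fx"],c["fy"],c["cx"],c["cy"],c["k1"],c["T"].round(4).tolist())
    import pickle; pickle.dump(c,open(f"{n}0.pkl","wb"))
E
```

```text
pics
{'time': 0.0, 'qpos': array([-1.38098782e+00,  2.87183823e-01,  1.57818966e+00, -3.79150466e-06,
        1.27857938e+00, -1.50021099e-01]), 'dq': array([-4.38089101e-04,  1.52136374e-03, -9.25234821e-05,  1.10694203e-03,
        3.03207127e-04,  2.63355209e-04]), 'joint_efforts': array([-7.94311709e-04, -4.05982339e+01, -2.92626625e+01, -2.15006826e-04,
        5.84664289e-03,  7.82092513e-06]), 'eef_pos': array([ 0.22488348, -0.6357398 ,  0.22992821]), 'tcp_rot': array([-0.11958879,  0.69775758, -0.69608904,  0.11955303]), 'contact_force': array([-0.37825373,  0.45869353, -0.08198244]), 'wrist_torque': array([-0.01217432,  0.00175291, -0.02072858]), 'opening': 0.9967938908570698}
scene 461.95280602080237 461.95280602080237 312.7375588410416 201.4736134503598 0.008351098103996724 [[-0.6053, 0.536, -0.5885, 0.0512], [-0.796, -0.4139, 0.4417, 0.6386], [-0.0069, 0.7358, 0.6772, 0.6956], [0.0, 0.0, 0.0, 1.0]]
top 369.1418568042458 369.1418568042458 317.28161605561587 201.20968427010433 -0.024062795837302583 [[-0.0054, 0.9819, -0.1893, 0.4189], [-1.0, -0.0043, 0.0065, 0.2323], [0.0055, 0.1893, 0.9819, 0.9693], [0.0, 0.0, 0.0, 1.0]]
```

View pics/scene0.png

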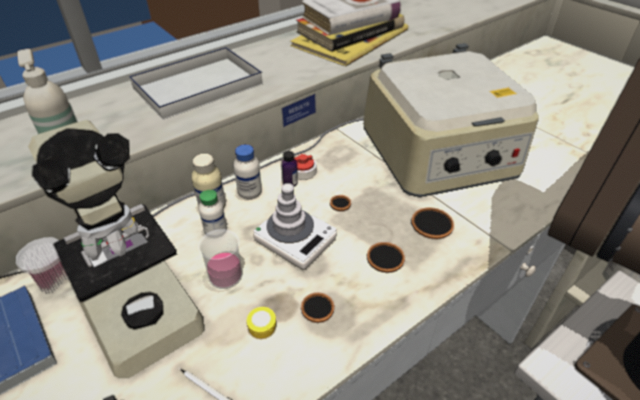

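View pics/top0.png

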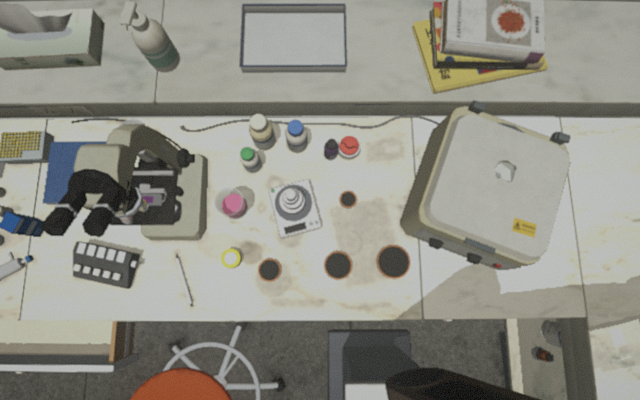

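The scene view shows the stack on the balance at (288,215), with dishes at (432,222), (385,257), (318,307) and (340,202). The yellow look-alike is at (262,320) and the beaker at (223,262). In the top view the stack is at (292,198), and the dishes are at (393,262), (338,265), (270,270) and (348,199). The purple bottle is at (331,149).

Next I'll measure positions and look at a close crop.

```bash
cat > h.py <<'E'
import numpy as np, cv2, pickle
def rays(c,uv):
    uv=np.atleast_2d(np.asarray(uv,float))
    K=np.array([[c["fx"],0,c["cx"]],[0,c["fy"],c["cy"]],[0,0,1]])
    n=cv2.undistortPoints(uv.reshape(-1,1,2),K,np.array([c["k1"],0,0,0.])).reshape(-1,2)
    d=np.c_[n[:,0],-n[:,1],-np.ones(len(n))]
    return d@c["T"][:3,:3].T
def onplane(c,uv,z):
    d=rays(c,uv); o=c["T"][:3,3]
    return o+d*((z-o[2])/d[:,2])[:,None]
def cloud(c):
    v,u=np.mgrid[0:400,0:640]; uv=np.c_[u.ravel(),v.ravel()].astype(float)
    return (c["T"][:3,3]+rays(c,uv)*c["range_z"].ravel()[:,None]).reshape(400,640,3)
E
python3 - <<'E'
from h import *
for n,seeds in (("top",dict(big=(393,262),med=(338,265),small=(270,270),tiny=(348,199))),("scene",dict(big=(432,222),med=(385,257),small=(318,307),tiny=(340,202)))):
    c=pickle.load(open(n+"0.pkl","rb")); im=c["pixels"]
    dark=(im.max(2)<75).astype(np.uint8)
    nl,lab,st,ce=cv2.connectedComponentsWithStats(dark)
    for k,(u,v) in seeds.items():
        l=lab[v,u]; m=(lab==l).astype(np.uint8)
        cs,_=cv2.findContours(m,cv2.RETR_EXTERNAL,cv2.CHAIN_APPROX_NONE)
        p=onplane(c,max(cs,key=len).reshape(-1,2),0.006)
        (cx,cy),r=cv2.minEnclosingCircle(p[:,:2].astype(np.float32))
        print(n,k,l,st[l],"ctr",p[:,:2].mean(0).round(4),round(cx,4),round(cy,4),"r",round(r,4))
    P=cloud(c)
    pts=P.reshape(-1,3)
    # stack layers by height
    near=(abs(pts[:,0]-0.62)<0.25)&(abs(pts[:,1]-0.29)<0.12)
    for z in (0.004,0.04,0.064,0.088,0.112,0.136):
        u0,v0={"top":(292,198),"scene":(288,210)}[n]
        V,U=np.mgrid[0:400,0:640]
        s=((abs(U-u0)<45)&(abs(V-v0)<45)).ravel()&(abs(pts[:,2]-z)<0.004)
        q=pts[s]
        if len(q)>3: print(n,"z",z,len(q),np.median(q,0).round(4),q.min(0).round(3),q.max(0).round(3))
    x0,y0,w={"top":(230,120,190),"scene":(190,130,270)}[n]
    cr=im[y0:y0+w*3//4+20,x0:x0+w]; 
    s=780/w if n=="top" else 2.8
    cr=cv2.resize(cr,None,fx=s*0.9,fy=s*0.9,interpolation=cv2.INTER_CUBIC); print(cr.shape)
    cv2.imwrite(f"pics/{n}_crop.png",cr)
E
```

```text
top big 125 [379 248  29  28 633] ctr [0.4456 0.0307] 0.4455 0.0309 r 0.037
top med 130 [327 254  23  23 407] ctr [0.437  0.1738] 0.4373 0.1741 r 0.0297
top small 134 [261 261  17  18 232] ctr [0.4265 0.3514] 0.4266 0.3509 r 0.0226
top tiny 111 [342 193  12  12 106] ctr [0.6113 0.1453] 0.6111 0.1453 r 0.0158
top z 0.004 3091 [0.6274 0.3033 0.0013] [0.496 0.174 0.   ] [0.738 0.413 0.008]
top z 0.04 624 [0.5853 0.2805 0.0404] [0.515 0.176 0.036] [0.725 0.407 0.044]
top z 0.064 166 [0.5825 0.2993 0.0645] [0.564 0.259 0.06 ] [0.711 0.399 0.068]
top z 0.088 141 [0.5874 0.2782 0.0885] [0.572 0.264 0.084] [0.71  0.395 0.092]
top z 0.112 81 [0.5924 0.2935 0.1125] [0.58  0.274 0.108] [0.615 0.308 0.116]
top z 0.136 80 [0.5962 0.2894 0.1364] [0.584 0.278 0.133] [0.606 0.299 0.14 ]
(599, 702, 3)
scene big 118 [415 210  36  25 687] ctr [0.4468 0.0283] 0.4468 0.0282 r 0.0373
scene med 126 [370 245  32  23 573] ctr [0.4387 0.1721] 0.4393 0.1713 r 0.0308
scene small 131 [304 296  27  22 471] ctr [0.4274 0.3479] 0.428 0.3481 r 0.0239
scene tiny 114 [333 198  16   9 116] ctr [0.6124 0.1418] 0.6129 0.141 r 0.017
scene z 0.004 2095 [0.6926 0.2102 0.001 ] [0.51  0.074 0.   ] [0.827 0.384 0.008]
scene z 0.04 714 [0.5768 0.2944 0.0404] [0.519 0.174 0.036] [0.753 0.335 0.044]
scene z 0.064 316 [0.585  0.2975 0.0644] [0.565 0.185 0.06 ] [0.754 0.322 0.068]
scene z 0.088 220 [0.5877 0.2906 0.088 ] [0.574 0.263 0.084] [0.751 0.313 0.092]
scene z 0.112 120 [0.5901 0.2981 0.1122] [0.58  0.272 0.108] [0.614 0.308 0.116]
scene z 0.136 102 [0.5949 0.2896 0.1363] [0.586 0.277 0.132] [0.608 0.3   0.139]
(559, 680, 3)
```

View pics/top_crop.png

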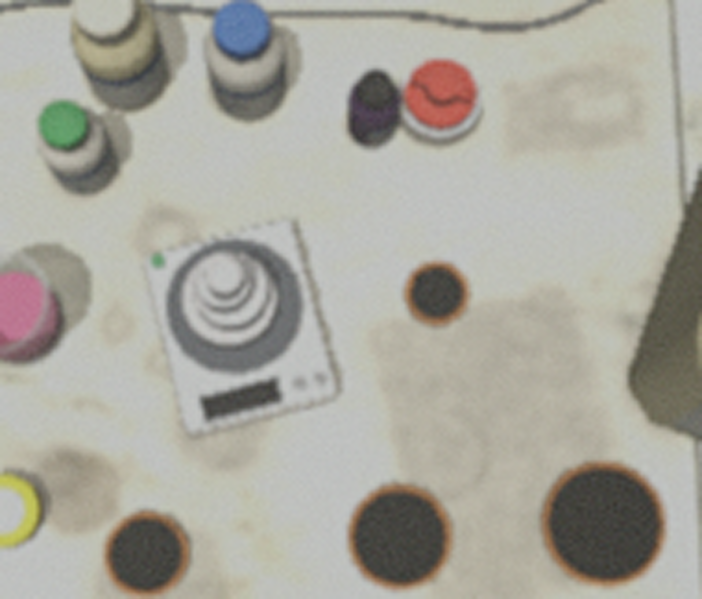

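View pics/scene_crop.png

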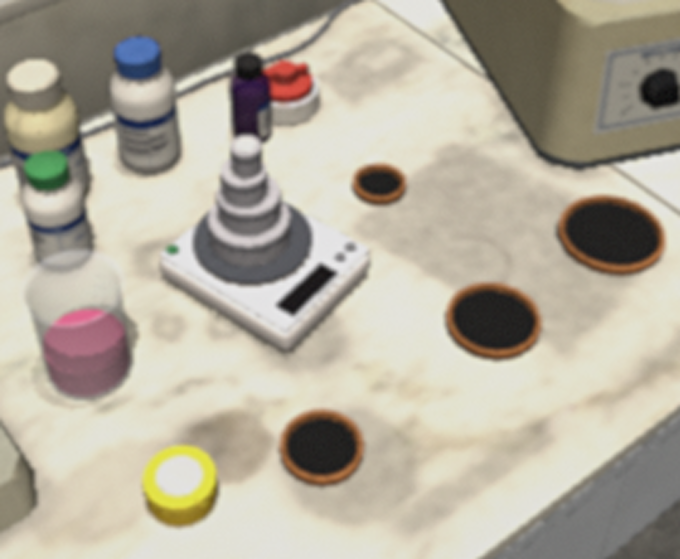

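The crops confirm the choice. The four grey steel cylinders sit on the dark pan, and the yellow-rimmed disc at lower left is the look-alike. The brown-rimmed dishes from wide to narrow in the top view are at (393,262), (338,265), (270,270) and (348,199). Now I'll refine the centres.

```bash
python3 - <<'E'
from h import *
from scipy.spatial.transform import Rotation as Ro
from scipy.optimize import least_squares
from plant import ctrl
s=ctrl.get_state(); R=Ro.from_quat(s["tcp_rot"]).as_matrix(); print(R.round(3), s["time"])
for n,seeds in (("top",dict(big=(393,262),med=(338,265),small=(270,270),tiny=(348,199))),("scene",dict(big=(432,222),med=(385,257),small=(318,307),tiny=(340,202)))):
    c=pickle.load(open(n+"0.pkl","rb")); im=c["pixels"]; hsv=cv2.cvtColor(im,cv2.COLOR_BGR2HSV)
    m=((im.max(2)<75)|((hsv[...,1]>90)&((hsv[...,0]<20)))).astype(np.uint8)
    nl,lab,st,ce=cv2.connectedComponentsWithStats(m)
    for k,(u,v) in seeds.items():
        mm=(lab==lab[v,u]).astype(np.uint8)
        cs,_=cv2.findContours(mm,cv2.RETR_EXTERNAL,cv2.CHAIN_APPROX_NONE)
        p=onplane(c,max(cs,key=len).reshape(-1,2),0.009)[:,:2]
        f=least_squares(lambda a:np.hypot(*(p-a[:2]).T)-a[2],[*p.mean(0),.03])
        print(n,"dish",k,f.x.round(4),"rms",np.sqrt(np.mean(f.fun**2)).round(4), "range-z of rim/floor",)
    P=cloud(c).reshape(-1,3)
    for k,z,r in (("big",.064,.032),("med",.088,.025),("small",.112,.018),("tiny",.136,.012)):
        q=P[(abs(P[:,2]-z)<.003)&(np.hypot(P[:,0]-.596,P[:,1]-.29)<r+.008)][:,:2]
        # outer hull fit with known radius
        h=cv2.convexHull(q.astype(np.float32)).reshape(-1,2)
        (cx,cy),rr=cv2.minEnclosingCircle(q.astype(np.float32))
        print(n,k,len(q),"mec",round(cx,4),round(cy,4),round(rr,4))
E
```

```text
[[-0.943 -0.     0.333]
 [-0.333  0.002 -0.943]
 [-0.    -1.    -0.002]] 0.1
top dish big [0.4457 0.0324 0.0407] rms 0.0008 range-z of rim/floor
top dish med [0.4376 0.1738 0.0336] rms 0.0007 range-z of rim/floor
top dish small [0.4263 0.3498 0.0271] rms 0.0008 range-z of rim/floor
top dish tiny [0.6095 0.1453 0.0205] rms 0.0008 range-z of rim/floor
top big 135 mec 0.5955 0.2902 0.032
top med 121 mec 0.5965 0.2878 0.025
top small 73 mec 0.5974 0.2908 0.0179
top tiny 73 mec 0.596 0.2889 0.0117
scene dish big [0.4445 0.0326 0.0432] rms 0.001 range-z of rim/floor
scene dish med [0.4366 0.174  0.0362] rms 0.0009 range-z of rim/floor
scene dish small [0.4255 0.3498 0.0291] rms 0.0008 range-z of rim/floor
scene dish tiny [0.6086 0.1453 0.0229] rms 0.0011 range-z of rim/floor
scene big 227 mec 0.5953 0.2907 0.0322
scene med 158 mec 0.5964 0.2883 0.0258
scene small 109 mec 0.5975 0.2906 0.0183
scene tiny 99 mec 0.5964 0.2889 0.012
```

```bash
python3 - <<'E'
from h import *
P=np.concatenate([cloud(pickle.load(open(n+"0.pkl","rb"))).reshape(-1,3) for n in("top","scene")])
for y in np.arange(-.65,.4,.1):
    r=[]
    for x in np.arange(.2,.8,.05):
        q=P[(abs(P[:,0]-x)<.025)&(abs(P[:,1]-y)<.05)&(P[:,2]<.5)]
        r.append(f"{q[:,2].max():.2f}" if len(q) else "--")
    print(round(y,2),r)
E
```

```text
-0.65 ['-0.35', '0.00', '0.00', '0.00', '0.01', '0.00', '0.00', '0.01', '0.00', '0.01', '0.01', '0.01', '0.19']
-0.55 ['0.01', '0.01', '0.01', '0.01', '0.01', '0.00', '0.01', '0.01', '0.00', '0.01', '0.01', '0.01', '0.19']
-0.45 ['0.01', '0.00', '0.01', '0.00', '0.01', '0.01', '0.01', '0.01', '0.00', '0.00', '0.01', '0.01', '0.19']
-0.35 ['-0.79', '-0.79', '0.00', '0.00', '0.00', '0.01', '0.00', '0.19', '0.20', '0.20', '0.20', '0.19', '0.19']
-0.25 ['-0.79', '-0.79', '0.01', '0.00', '0.11', '0.20', '0.20', '0.20', '0.20', '0.20', '0.20', '0.20', '0.19']
-0.15 ['-0.79', '-0.79', '0.01', '0.01', '0.01', '0.20', '0.20', '0.20', '0.20', '0.20', '0.20', '0.20', '0.20']
-0.05 ['-0.79', '0.44', '0.01', '0.01', '0.01', '0.18', '0.20', '0.20', '0.20', '0.20', '0.20', '0.20', '0.20']
0.05 ['0.45', '0.45', '0.01', '0.01', '0.01', '0.01', '0.07', '0.16', '0.04', '0.01', '0.01', '0.00', '0.19']
0.15 ['0.27', '--', '0.01', '0.01', '0.01', '0.01', '0.01', '0.01', '0.01', '0.01', '0.08', '0.09', '0.19']
0.25 ['-0.78', '--', '0.01', '0.01', '0.01', '0.01', '0.04', '0.09', '0.14', '0.04', '0.06', '0.12', '0.19']
0.35 ['-0.79', '--', '0.01', '0.01', '0.01', '0.01', '0.04', '0.07', '0.13', '0.06', '0.10', '0.13', '0.19']
```

```bash
python3 - <<'E'
from h import *
P=np.concatenate([cloud(pickle.load(open(n+"0.pkl","rb"))).reshape(-1,3) for n in("top","scene")])
P=P[P[:,2]<.5]
for y in np.arange(-.14,.10,.02):
    r=[]
    for x in np.arange(.34,.66,.02):
        q=P[(abs(P[:,0]-x)<.01)&(abs(P[:,1]-y)<.01)]
        r.append(f"{q[:,2].max():.2f}" if len(q) else " -- ")
    print(round(y,2),r)
E
```

```text
-0.14 ['0.00', '0.00', '0.01', '0.00', '0.00', '0.11', '0.19', '0.20', '0.20', '0.20', '0.20', '0.20', '0.20', '0.20', '0.20', '0.20']
-0.12 ['0.01', '0.00', '0.00', '0.01', '0.00', '0.11', '0.18', '0.20', '0.20', '0.20', '0.20', '0.20', '0.20', '0.20', '0.20', '0.20']
-0.1 ['0.00', '0.01', '0.00', '0.00', '0.00', '0.00', '0.09', '0.18', '0.20', '0.20', '0.20', '0.20', '0.20', '0.20', '0.20', '0.20']
-0.08 ['0.00', '0.01', '0.00', '0.00', '0.00', '0.00', '0.00', '0.18', '0.19', '0.20', '0.20', '0.20', '0.20', '0.20', '0.20', '0.20']
-0.06 ['0.00', '0.00', '0.01', '0.00', '0.00', '0.00', '0.01', '0.13', '0.19', '0.20', '0.20', '0.20', '0.20', '0.20', '0.20', '0.20']
-0.04 ['0.00', '0.00', '0.00', '0.00', '0.00', '0.00', '0.00', '0.11', '0.18', '0.20', '0.20', '0.20', '0.20', '0.20', '0.20', '0.20']
-0.02 ['0.00', '0.00', '0.01', '0.00', '0.00', '0.01', '0.01', '0.00', '0.14', '0.19', '0.20', '0.20', '0.20', '0.19', '0.18', '0.16']
0.0 ['0.01', '0.00', '0.01', '0.01', '0.01', '0.01', '0.01', '0.01', '0.07', '0.16', '0.18', '0.18', '0.16', '0.09', '0.01', '0.01']
0.02 ['0.01', '0.00', '0.01', '0.01', '0.01', '0.01', '0.01', '0.01', '0.00', '0.03', '0.05', '0.06', '0.00', '0.00', '0.00', '0.00']
0.04 ['0.00', '0.01', '0.00', '0.01', '0.01', '0.01', '0.01', '0.01', '0.00', '0.01', '0.00', '0.00', '0.00', '0.00', '0.01', '0.00']
0.06 ['0.00', '0.00', '0.01', '0.01', '0.01', '0.01', '0.01', '0.01', '0.01', '0.01', '0.00', '0.00', '0.00', '0.00', '0.00', '0.00']
0.08 ['0.00', '0.01', '0.00', '0.00', '0.01', '0.01', '0.01', '0.00', '0.00', '0.00', '0.00', '0.00', '0.00', '0.00', '0.00', '0.00']
```

Emit:
{"op": "jog_arm", "data": {
  "deltas": [
    [[0,0.1,0],[0,-0.025,0],0.55],
    [[0,0.2,0],[0,-0.05,0],0.55],
    [[0,0.3,0],[0,-0.07,0],0.55],
    [[0,0.34,0],[0,-0.07,0],0.55],
    [[0,0.34,0],[0,-0.07,0],0.55]
  ]
}}

```text
time: 0.52
eef_pos: [0.2251, -0.6365, 0.3019]
tcp_rot: [-0.0, -0.707, 0.707, 0.0]
contact_force: [0.0, 0.0, 0.3]
opening: 0.551
```

```bash
cat > st.py <<'E'
from plant import ctrl
from scipy.spatial.transform import Rotation as Ro
import sys, numpy as np
s=ctrl.get_state(); R=Ro.from_quat(s["tcp_rot"]).as_matrix()
print("t",round(s["time"],2),"p",s["eef_pos"].round(4),"q",s["qpos"].round(2),"op",round(s["opening"],3),"F",s["contact_force"].round(1))
print("xax",R[:,0].round(3),"yax",R[:,1].round(3),"zax",R[:,2].round(3))
if len(sys.argv)>3:
    t=np.array([float(a) for a in sys.argv[1:4]]); print("tool delta",(R.T@(t-s["eef_pos"])).round(4))
E
python3 st.py .596 .289 .30
```

```text
t 0.52 p [ 0.2251 -0.6365  0.3019] q [-1.38  0.24  1.5   0.    1.4   0.19] op 0.551 F [0.  0.  0.3]
xax [-1.     0.001 -0.   ] yax [ 0.    -0.001 -1.   ] zax [-0.001 -1.     0.001]
tool delta [-0.3702  0.0012 -0.9258]
```

Emit:
{"op": "jog_arm", "data": {
  "deltas": [
    [[0,0,0],[-0.1,0,-0.2],0.55],
    [[0,0,0],[-0.1,0,-0.2],0.55],
    [[0,0,0],[-0.15,0,-0.3],0.55],
    [[0,0,0],[-0.2,0,-0.4],0.55],
    [[0,0,0],[-0.2,0,-0.4],0.55],
    [[0,0,0],[-0.25,0,-0.5],0.55],
    [[0,0,0],[-0.25,0,-0.5],0.55],
    [[0,0,0],[-0.28,0,-0.6],0.55],
    [[0,0,0],[-0.3,0,-0.65],0.55],
    [[0,0,0],[-0.3,0,-0.65],0.55]
  ]
}}

```text
time: 1.35
eef_pos: [0.4058, -0.2584, 0.2996]
tcp_rot: [-0.001, 0.707, -0.707, -0.0]
contact_force: [0.3, -0.3, -0.8]
opening: 0.548
```

Emit:
{"op": "jog_arm", "data": {
  "deltas": [
    [[0,0,0],[-0.1,0,-0.3],0.55],
    [[0,0,0],[-0.1,0,-0.3],0.55],
    [[0,0,0],[-0.1,0,-0.3],0.55],
    [[0,0,0],[-0.1,0,-0.3],0.55],
    [[0,0,0],[-0.1,0,-0.3],0.55],
    [[0,0,0],[-0.1,0,-0.3],0.55],
    [[0,0,0],[-0.1,0,-0.3],0.55]
  ]
}}

```text
time: 1.93
eef_pos: [0.4968, 0.0184, 0.2984]
tcp_rot: [-0.002, 0.708, -0.707, -0.001]
contact_force: [1.7, -0.0, -0.2]
opening: 0.548
```

```bash
python3 st.py .596 .289 .30
```

```text
t 1.93 p [0.4968 0.0184 0.2984] q [-0.17 -0.16  1.92  0.    1.38  1.4 ] op 0.548 F [ 1.7 -0.  -0.2]
xax [-1.    -0.002  0.004] yax [-0.004  0.001 -1.   ] zax [ 0.002 -1.    -0.001]
tool delta [-0.0997 -0.0017 -0.2704]
```

Emit:
{"op": "jog_arm", "data": {
  "deltas": [
    [[0,0,0],[-0.1,0,-0.27],0.55],
    [[0,0,0],[-0.1,0,-0.27],0.55],
    [[0,0,0],[-0.1,0,-0.27],0.55],
    [[0,0,0],[-0.1,0,-0.27],0.55],
    [[0,0,0],[-0.1,0,-0.27],0.55],
    [[0,0,0],[-0.1,0,-0.27],0.55],
    [[0,0,0],[-0.1,0,-0.27],0.55],
    [[0,0,0],[-0.1,0,-0.27],0.55],
    [[0,0,0],[-0.1,0,-0.27],0.55],
    [[0,0,0],[-0.1,0,-0.27],0.55]
  ]
}}

```text
time: 2.77
eef_pos: [0.5957, 0.2884, 0.2965]
tcp_rot: [0.003, -0.707, 0.707, 0.001]
contact_force: [0.2, -0.2, -0.3]
opening: 0.55
```

```bash
python3 st.py .596 .289 .16
```

```text
t 2.77 p [0.5957 0.2884 0.2965] q [0.3  0.22 1.54 0.   1.39 1.86] op 0.55 F [ 0.2 -0.2 -0.3]
xax [-1.    -0.003  0.007] yax [-0.007 -0.    -1.   ] zax [ 0.003 -1.     0.   ]
tool delta [-0.0013  0.1365 -0.0006]
```

Emit:
{"op": "jog_arm", "data": {
  "deltas": [
    [[0,0,0.007],[0,0.03,0],0.55],
    [[0,0,0.007],[0,0.06,0],0.55],
    [[0,0,0.007],[0,0.09,0],0.55],
    [[0,0,0.007],[-0.001,0.12,0],0.55],
    [[0,0,0.007],[-0.001,0.14,0],0.55],
    [[0,0,0.007],[-0.001,0.14,0],0.55]
  ]
}}

```text
time: 3.27
eef_pos: [0.5919, 0.2854, 0.1501]
tcp_rot: [0.004, -0.706, 0.708, 0.003]
contact_force: [-0.2, -0.5, -1.8]
opening: 0.551
```

```bash
cat > look.py <<'E'
import sys,cv2
from h import *
from plant import ctrl
tag=sys.argv[1]; X=[int(a) for a in sys.argv[2:]]  # scene u v , top u v
out=[]
for n,(u,v) in (("scene",X[:2]),("top",X[2:])):
    c=ctrl.read_camera(n); pickle.dump(c,open(f"{n}_{tag}.pkl","wb"))
    u0=min(max(u-65,0),510); v0=min(max(v-65,0),270)
    out.append(cv2.resize(c["pixels"][v0:v0+130,u0:u0+130],(390,390),interpolation=cv2.INTER_CUBIC)); print(n,u0,v0)
cv2.imwrite(f"pics/{tag}.png",np.hstack(out))
E
python3 look.py a1 288 200 292 198; python3 st.py .596 .289 .119
```

```text
scene 223 135
top 227 133
t 3.37 p [0.5953 0.287  0.1562] q [ 0.3   0.32  1.67 -0.    1.15  1.87] op 0.549 F [0.9 0.2 0.2]
xax [-1.    -0.002  0.001] yax [-0.001 -0.001 -1.   ] zax [ 0.002 -1.     0.001]
tool delta [-0.0008  0.0372 -0.0021]
```

View pics/a1.png

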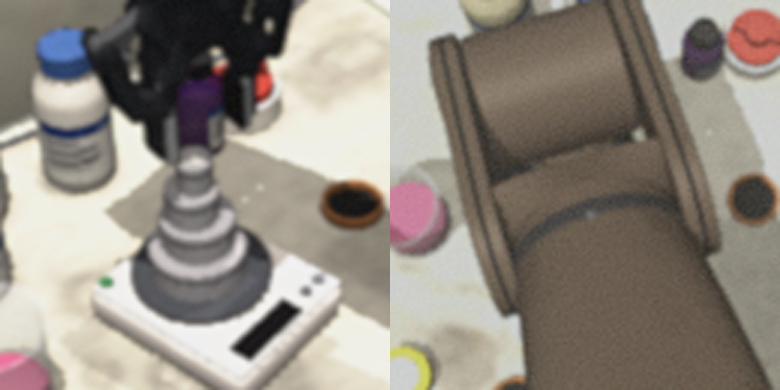

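The fingers straddle the tiny weight in the scene view, at crop (190,150). The top view is blocked by the arm. I'll descend and close.

Emit:
{"op": "jog_arm", "data": {
  "deltas": [
    [[0,0,0],[-0.001,0.012,-0.002],0.55],
    [[0,0,0],[-0.001,0.022,-0.002],0.55],
    [[0,0,0],[-0.001,0.03,-0.002],0.55],
    [[0,0,0],[-0.001,0.037,-0.002],0.55],
    [[0,0,0],[-0.001,0.037,-0.002],0.55],
    [[0,0,0],[-0.001,0.037,-0.002],0.55]
  ],
  "force": 40
}}

```text
time: 3.87
eef_pos: [0.5958, 0.2889, 0.1185]
tcp_rot: [0.002, -0.707, 0.708, 0.0]
contact_force: [0.1, -0.6, 1.0]
opening: 0.55
```

```bash
python3 st.py .596 .289 .119
```

```text
t 3.87 p [0.5958 0.2889 0.1185] q [ 0.3   0.37  1.69 -0.    1.09  1.87] op 0.55 F [ 0.1 -0.6  1. ]
xax [-1.    -0.002  0.003] yax [-0.003 -0.001 -1.   ] zax [ 0.002 -1.     0.001]
tool delta [-0.0002 -0.0005 -0.0001]
```

Emit:
{"op": "jog_arm", "data": {
  "deltas": [
    [[0,0,0],[0,0,0],0.4],
    [[0,0,0],[0,0,0],0.33],
    [[0,0,0],[0,0,0],0.28],
    [[0,0,0],[0,0,0],0.2],
    [[0,0,0],[0,0,0],0.1],
    [[0,0,0],[0,0,0],0],
    [[0,0,0],[0,0,0],0],
    [[0,0,0],[0,0,0],0]
  ],
  "force": 40
}}

```text
time: 4.53
eef_pos: [0.5963, 0.2891, 0.1193]
tcp_rot: [0.001, -0.707, 0.707, -0.0]
contact_force: [0.2, 0.2, 2.4]
opening: 0.262
```

```bash
python3 st.py .596 .289 .119
```

```text
t 4.53 p [0.5963 0.2891 0.1193] q [ 0.3   0.37  1.69 -0.    1.09  1.87] op 0.262 F [0.2 0.2 2.4]
xax [-1.    -0.002  0.001] yax [-0.001 -0.001 -1.   ] zax [ 0.002 -1.     0.001]
tool delta [0.0003 0.0003 0.0001]
```

Emit:
{"op": "jog_arm", "data": {
  "deltas": [
    [[0,0,0],[0,-0.004,0],0],
    [[0,0,0],[0,-0.012,0],0],
    [[0,0,0],[0,-0.025,0],0],
    [[0,0,0],[0,-0.045,0.01],0],
    [[0,0,0],[-0.002,-0.06,0.03],0],
    [[0,0,0],[-0.006,-0.065,0.055],0],
    [[0,0,0],[-0.009,-0.065,0.08],0],
    [[0,0,0],[-0.012,-0.065,0.105],0],
    [[0,0,0],[-0.013,-0.065,0.13],0],
    [[0,0,0],[-0.013,-0.065,0.144],0]
  ]
}}

```text
time: 5.37
eef_pos: [0.6101, 0.1428, 0.1855]
tcp_rot: [0.0, -0.707, 0.708, -0.0]
contact_force: [-0.4, 0.5, -0.3]
opening: 0.258
```

```bash
python3 st.py .609 .1453 .04;python3 look.py a2 320 190 340 198
```

```text
t 5.37 p [0.6101 0.1428 0.1855] q [ 0.07  0.22  1.74 -0.    1.18  1.64] op 0.258 F [-0.4  0.5 -0.3]
xax [-1. -0.  0.] yax [-0.    -0.001 -1.   ] zax [ 0.    -1.     0.001]
tool delta [ 0.001   0.1455 -0.0027]
scene 255 125
top 275 133
```

View pics/a2.png

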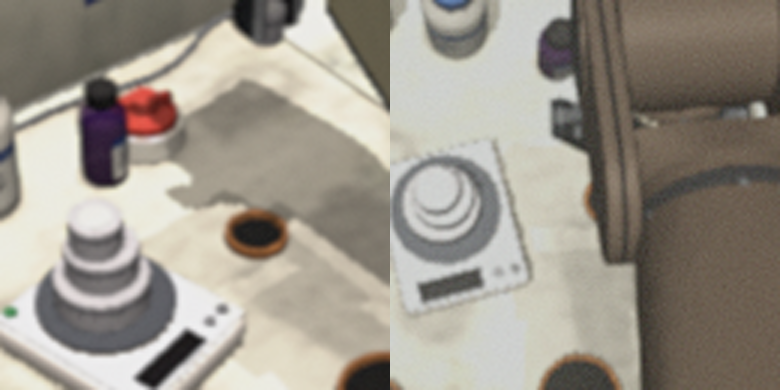

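The tiny weight is off the stack, and the other three are undisturbed at crop (95,250). I'll lower over the tiny dish.

Emit:
{"op": "jog_arm", "data": {
  "deltas": [
    [[0,0,0],[0,0.02,-0.002],0],
    [[0,0,0],[0.001,0.045,-0.002],0],
    [[0,0,0],[0.001,0.07,-0.002],0],
    [[0,0,0],[0.001,0.095,-0.002],0],
    [[0,0,0],[0.001,0.12,-0.002],0],
    [[0,0,0],[0.001,0.14,-0.002],0],
    [[0,0,0],[0.001,0.15,-0.002],0],
    [[0,0,0],[0.001,0.15,-0.002],0],
    [[0,0,0],[0.001,0.15,-0.002],0]
  ]
}}

```text
time: 6.22
eef_pos: [0.6089, 0.1458, 0.0353]
tcp_rot: [0.0, -0.707, 0.707, 0.001]
contact_force: [-0.3, -0.1, -0.1]
opening: 0.257
```

```bash
python3 look.py a3 340 190 348 198; python3 st.py .609 .1453 .0113
```

```text
scene 275 125
top 283 133
t 6.32 p [0.6103 0.1456 0.0371] q [ 0.07  0.4   1.81 -0.    0.92  1.65] op 0.264 F [ 0.3  0.7 -1.4]
xax [-1.     0.001 -0.003] yax [ 0.003 -0.    -1.   ] zax [-0.001 -1.     0.   ]
tool delta [0.0014 0.0258 0.0003]
```

View pics/a3.png

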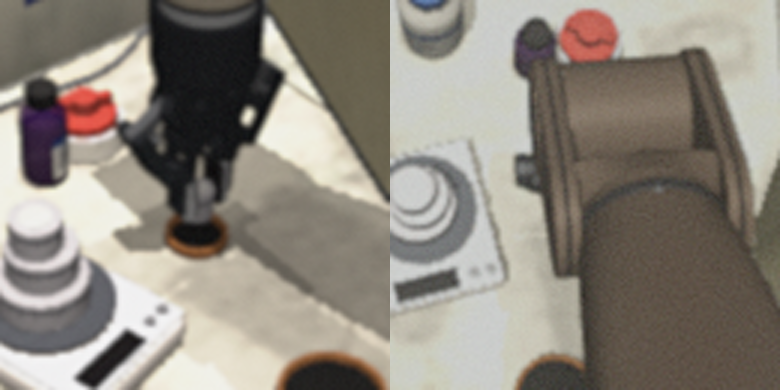

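The weight hangs over the tiny dish at crop (200,230). Lowering gently.

Emit:
{"op": "jog_arm", "data": {
  "deltas": [
    [[0,0,0],[0.001,0.006,0],0],
    [[0,0,0],[0.001,0.012,0],0],
    [[0,0,0],[0.001,0.017,0],0],
    [[0,0,0],[0.001,0.02,0],0],
    [[0,0,0],[0.001,0.022,0],0],
    [[0,0,0],[0.001,0.024,0],0],
    [[0,0,0],[0.001,0.0245,0],0],
    [[0,0,0],[0.001,0.025,0],0]
  ]
}}

```text
time: 6.98
eef_pos: [0.6094, 0.1456, 0.012]
tcp_rot: [-0.001, -0.707, 0.707, -0.001]
contact_force: [0.6, 0.6, -0.9]
opening: 0.263
```

```bash
python3 st.py .609 .1453 .0113
```

```text
t 6.98 p [0.6094 0.1456 0.012 ] q [ 0.07  0.44  1.82 -0.    0.88  1.65] op 0.263 F [ 0.6  0.6 -0.9]
xax [-1.     0.001 -0.003] yax [ 0.003 -0.    -1.   ] zax [-0.001 -1.     0.   ]
tool delta [0.0004 0.0007 0.0003]
```

Emit:
{"op": "jog_arm", "data": {
  "deltas": [
    [[0,0,0],[0,0.0004,0],0],
    [[0,0,0],[0,0.0007,0],0],
    [[0,0,0],[0,0.0007,0],0]
  ]
}}

```text
time: 7.23
eef_pos: [0.6095, 0.1456, 0.0114]
tcp_rot: [-0.001, -0.707, 0.707, -0.001]
contact_force: [0.2, 1.0, -0.8]
opening: 0.266
```

```bash
python3 st.py .609 .1453 .0113;python3 look.py a4 340 190 348 198
```

```text
t 7.23 p [0.6095 0.1456 0.0114] q [ 0.07  0.44  1.82 -0.    0.88  1.65] op 0.266 F [ 0.2  1.  -0.8]
xax [-1.     0.001 -0.003] yax [ 0.003 -0.    -1.   ] zax [-0.001 -1.     0.   ]
tool delta [0.0005 0.0001 0.0003]
scene 275 125
top 283 133
```

View pics/a4.png

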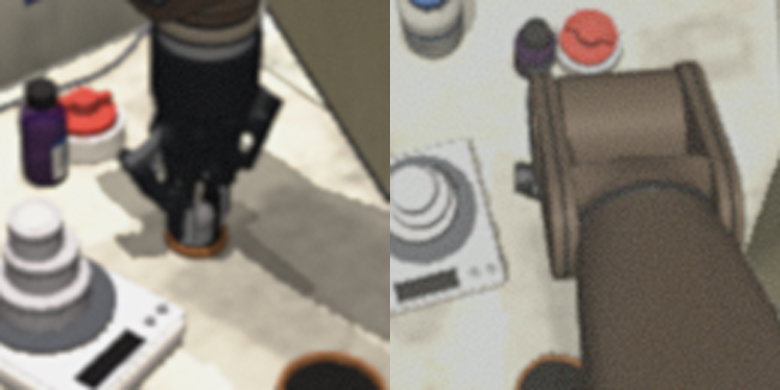

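The weight is inside the dish. I'll nudge down until it touches.

Emit:
{"op": "jog_arm", "data": {
  "deltas": [
    [[0,0,0],[0,0.0005,0],0],
    [[0,0,0],[0,0.001,0],0],
    [[0,0,0],[0,0.001,0],0]
  ]
}}

```text
time: 7.58
eef_pos: [0.6096, 0.1456, 0.0112]
tcp_rot: [-0.001, -0.707, 0.707, -0.001]
contact_force: [-2.0, -0.3, 5.1]
opening: 0.26
```

Contact shows at 5 N. Releasing.

Emit:
{"op": "jog_arm", "data": {
  "deltas": [
    [[0,0,0],[0,0,0],0.3],
    [[0,0,0],[0,0,0],0.36],
    [[0,0,0],[0,0,0],0.42],
    [[0,0,0],[0,-0.001,0],0.44],
    [[0,0,0],[0,-0.006,0],0.44],
    [[0,0,0],[0,-0.016,0],0.44],
    [[0,0,0],[0,-0.03,0],0.5],
    [[0,0,0],[0,-0.06,0],0.6],
    [[0,0,0],[0,-0.09,0],0.65],
    [[0,0,0],[0,-0.12,0],0.65]
  ]
}}

```text
time: 8.42
eef_pos: [0.6095, 0.1457, 0.134]
tcp_rot: [-0.002, -0.707, 0.707, -0.001]
contact_force: [0.7, -0.7, 0.2]
opening: 0.647
```

```bash
python3 st.py .5975 .2907 .15;python3 look.py a5 340 190 348 198
```

```text
t 8.42 p [0.6095 0.1457 0.134 ] q [ 0.07  0.27  1.78 -0.    1.09  1.65] op 0.647 F [ 0.7 -0.7  0.2]
xax [-1.     0.001 -0.004] yax [ 0.004 -0.    -1.   ] zax [-0.001 -1.     0.   ]
tool delta [ 0.012  -0.0161 -0.145 ]
scene 275 125
top 283 133
```

View pics/a5.png

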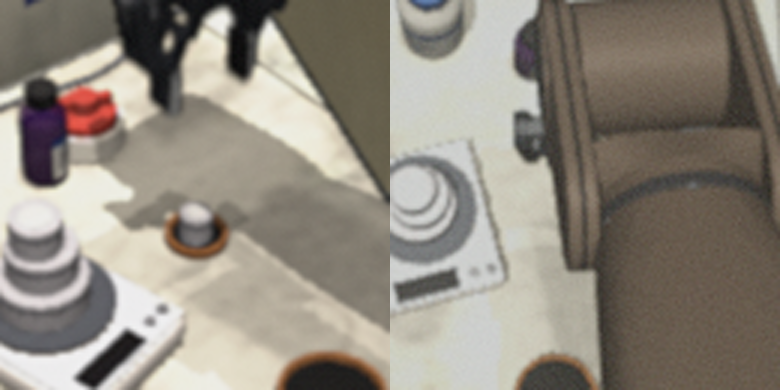

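The tiny weight stands upright in its dish at crop (197,230). Next is the small weight, starting with a re-measure of the stack.

```bash
cat > meas.py <<'E'
import sys
from h import *
c=pickle.load(open(f"scene_{sys.argv[1]}.pkl","rb")); P=cloud(c).reshape(-1,3)
def m(x,y,z,r):
    q=P[(abs(P[:,2]-z)<.003)&(np.hypot(P[:,0]-x,P[:,1]-y)<r+.008)][:,:2]
    if len(q)<10: return None
    (cx,cy),rr=cv2.minEnclosingCircle(q.astype(np.float32)); return round(cx,4),round(cy,4),round(rr,4),len(q)
for k,z,r in (("big",.064,.032),("med",.088,.025),("small",.112,.018)): print("stack",k,m(.5965,.29,z,r))
for k,x,y,r in (("tiny",.609,.1453,.012),("small",.426,.35,.018),("med",.437,.174,.025),("big",.445,.0325,.032)): print("dish",k,m(x,y,.028,r))
E
python3 meas.py a5
```

```text
stack big (0.5958, 0.2909, 0.0324, 226)
stack med (0.5972, 0.288, 0.0251, 156)
stack small (0.598, 0.2905, 0.0187, 207)
dish tiny (0.6099, 0.1455, 0.0122, 72)
dish small None
dish med None
dish big None
```

Emit:
{"op": "jog_arm", "data": {
  "deltas": [
    [[0,0,0],[0,-0.016,0],0.6],
    [[0,0,0],[0.002,-0.02,-0.025],0.6],
    [[0,0,0],[0.004,-0.02,-0.05],0.6],
    [[0,0,0],[0.006,-0.02,-0.075],0.6],
    [[0,0,0],[0.009,-0.02,-0.1],0.6],
    [[0,0,0],[0.011,-0.02,-0.12],0.6],
    [[0,0,0],[0.012,-0.02,-0.135],0.6],
    [[0,0,0],[0.012,-0.02,-0.145],0.6],
    [[0,0,0],[0.012,-0.02,-0.145],0.6]
  ]
}}

```text
time: 9.27
eef_pos: [0.6016, 0.2928, 0.1606]
tcp_rot: [0.006, 0.707, -0.707, 0.007]
contact_force: [0.0, 0.4, -0.1]
opening: 0.602
```

```bash
python3 st.py .5975 .2907 .095
```

```text
t 9.27 p [0.6016 0.2928 0.1606] q [ 0.3   0.33  1.66 -0.    1.14  1.87] op 0.602 F [ 0.   0.4 -0.1]
xax [-1.    -0.001 -0.018] yax [ 0.018  0.001 -1.   ] zax [ 0.001 -1.    -0.001]
tool delta [0.0053 0.0655 0.0021]
```

Emit:
{"op": "jog_arm", "data": {
  "deltas": [
    [[0,0,-0.015],[0.004,0.005,0.002],0.6],
    [[0,0,-0.015],[0.004,0.015,0.002],0.6],
    [[0,0,-0.015],[0.004,0.02,0.002],0.6],
    [[0,0,-0.015],[0.004,0.02,0.002],0.6],
    [[0,0,-0.015],[0.004,0.02,0.002],0.6]
  ]
}}

```text
time: 9.68
eef_pos: [0.5975, 0.2898, 0.1392]
tcp_rot: [0.0, 0.707, -0.707, 0.0]
contact_force: [0.1, -0.6, 0.3]
opening: 0.601
```

```bash
python3 st.py .598 .2907 .095
```

```text
t 9.68 p [0.5975 0.2898 0.1392] q [0.3  0.35 1.68 0.   1.12 1.87] op 0.601 F [ 0.1 -0.6  0.3]
xax [-1.    -0.    -0.001] yax [ 0.001  0.    -1.   ] zax [ 0. -1. -0.]
tool delta [-0.0004  0.0442 -0.0009]
```

Emit:
{"op": "jog_arm", "data": {
  "deltas": [
    [[0,0,0],[0,0.012,-0.001],0.6],
    [[0,0,0],[0,0.024,-0.001],0.6],
    [[0,0,0],[0,0.034,-0.001],0.6],
    [[0,0,0],[0,0.041,-0.001],0.6],
    [[0,0,0],[0,0.044,-0.001],0.6],
    [[0,0,0],[0,0.044,-0.001],0.6],
    [[0,0,0],[0,0.044,-0.001],0.6]
  ]
}}

```text
time: 10.27
eef_pos: [0.5976, 0.2908, 0.095]
tcp_rot: [0.0, 0.707, -0.707, 0.0]
contact_force: [-0.3, -0.1, 0.2]
opening: 0.603
```

```bash
python3 st.py .598 .2907 .095
```

```text
t 10.27 p [0.5976 0.2908 0.095 ] q [0.3  0.4  1.7  0.   1.05 1.87] op 0.603 F [-0.3 -0.1  0.2]
xax [-1.    -0.    -0.001] yax [ 0.001  0.    -1.   ] zax [ 0. -1. -0.]
tool delta [-0.0004  0.      0.0001]
```

Emit:
{"op": "jog_arm", "data": {
  "deltas": [
    [[0,0,0],[0,0,0],0.5],
    [[0,0,0],[0,0,0],0.46],
    [[0,0,0],[0,0,0],0.42],
    [[0,0,0],[0,0,0],0.38],
    [[0,0,0],[0,0,0],0.3],
    [[0,0,0],[0,0,0],0.2],
    [[0,0,0],[0,0,0],0.1],
    [[0,0,0],[0,0,0],0.1]
  ],
  "force": 45
}}

```text
time: 10.93
eef_pos: [0.5982, 0.2911, 0.0962]
tcp_rot: [0.001, 0.707, -0.707, 0.001]
contact_force: [-0.8, 0.2, 5.2]
opening: 0.397
```

```bash
python3 st.py .426 .350 .16
```

```text
t 10.93 p [0.5982 0.2911 0.0962] q [0.3  0.4  1.7  0.   1.05 1.87] op 0.397 F [-0.8  0.2  5.2]
xax [-1.    -0.    -0.002] yax [ 0.002  0.001 -1.   ] zax [ 0.    -1.    -0.001]
tool delta [ 0.1721 -0.0642 -0.059 ]
```

Emit:
{"op": "jog_arm", "data": {
  "deltas": [
    [[0,0,0],[0,-0.004,0],0.1],
    [[0,0,0],[0,-0.012,0],0.1],
    [[0,0,0],[0,-0.025,0],0.1],
    [[0,0,0],[0.01,-0.045,0],0.1],
    [[0,0,0],[0.03,-0.06,-0.01],0.1],
    [[0,0,0],[0.055,-0.06,-0.02],0.1],
    [[0,0,0],[0.08,-0.06,-0.03],0.1],
    [[0,0,0],[0.11,-0.06,-0.04],0.1],
    [[0,0,0],[0.135,-0.06,-0.05],0.1],
    [[0,0,0],[0.16,-0.06,-0.057],0.1]
  ]
}}

```text
time: 11.77
eef_pos: [0.4366, 0.3485, 0.1564]
tcp_rot: [0.001, 0.708, -0.707, 0.001]
contact_force: [0.1, 0.2, -1.1]
opening: 0.398
```

Emit:
{"op": "jog_arm", "data": {
  "deltas": [
    [[0,0,0],[0.015,0,0],0.1],
    [[0,0,0],[0.015,0,0],0.1],
    [[0,0,0],[0.015,0,0],0.1]
  ]
}}

```text
time: 12.02
eef_pos: [0.4212, 0.3487, 0.1571]
tcp_rot: [0.001, 0.708, -0.707, 0.002]
contact_force: [-0.1, -0.0, -1.1]
opening: 0.399
```

```bash
python3 look.py b1 318 280 300 220; python3 st.py .426 .350 .0122; python3 meas.py b1
```

```text
scene 253 215
top 235 155
t 12.12 p [0.4226 0.3484 0.1571] q [ 0.5   0.08  1.96 -0.    1.1   2.08] op 0.402 F [ 0.8 -0.5 -2. ]
xax [-1.    -0.    -0.004] yax [ 0.004  0.002 -1.   ] zax [ 0.    -1.    -0.002]
tool delta [-0.0028  0.1449 -0.0013]
stack big (0.5955, 0.296, 0.0314, 55)
stack med (0.5985, 0.2891, 0.0253, 285)
stack small None
dish tiny None
dish small None
dish med None
dish big None
```

View pics/b1.png

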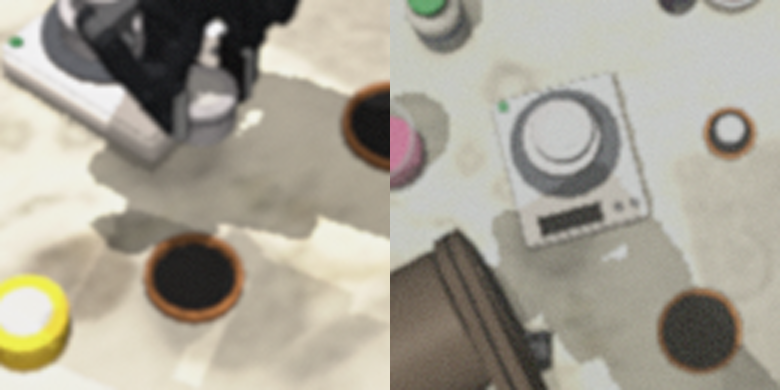

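The small weight is held upright at crop (210,115) above its dish (195,275). The tiny weight shows centred in its dish in the top view at (730,132).

Emit:
{"op": "jog_arm", "data": {
  "deltas": [
    [[0,0,0],[-0.001,0.02,-0.001],0.1],
    [[0,0,0],[-0.003,0.045,-0.001],0.1],
    [[0,0,0],[-0.003,0.07,-0.001],0.1],
    [[0,0,0],[-0.003,0.09,-0.001],0.1],
    [[0,0,0],[-0.003,0.105,-0.001],0.1],
    [[0,0,0],[-0.003,0.115,-0.001],0.1],
    [[0,0,0],[-0.003,0.12,-0.001],0.1],
    [[0,0,0],[-0.003,0.12,-0.001],0.1],
    [[0,0,0],[-0.003,0.12,-0.001],0.1]
  ]
}}

```text
time: 12.87
eef_pos: [0.4271, 0.3498, 0.0377]
tcp_rot: [0.002, 0.708, -0.706, 0.002]
contact_force: [-0.1, 1.2, -1.2]
opening: 0.398
```

```bash
python3 st.py .426 .350 .0122
```

```text
t 12.87 p [0.4271 0.3498 0.0377] q [ 0.5   0.26  2.   -0.    0.87  2.07] op 0.398 F [-0.1  1.2 -1.2]
xax [-1.     0.    -0.005] yax [ 0.005  0.002 -1.   ] zax [-0.    -1.    -0.002]
tool delta [ 0.0012  0.0255 -0.0001]
```

Emit:
{"op": "jog_arm", "data": {
  "deltas": [
    [[0,0,-0.005],[0.001,0.007,0],0.1],
    [[0,0,-0.005],[0.001,0.013,0],0.1],
    [[0,0,-0.005],[0.001,0.018,0],0.1],
    [[0,0,-0.005],[0.001,0.021,0],0.1],
    [[0,0,-0.005],[0.001,0.023,0],0.1],
    [[0,0,-0.005],[0.001,0.0245,0],0.1],
    [[0,0,-0.005],[0.001,0.0255,0],0.1],
    [[0,0,-0.005],[0.001,0.0255,0],0.1]
  ]
}}

```text
time: 13.53
eef_pos: [0.4262, 0.35, 0.0123]
tcp_rot: [0.0, 0.708, -0.706, -0.0]
contact_force: [0.0, 0.2, -2.2]
opening: 0.399
```

```bash
python3 look.py b2 318 280 270 250; python3 st.py .426 .350 .0122
```

```text
scene 253 215
top 205 185
t 13.63 p [0.4264 0.35   0.0124] q [0.5  0.3  2.01 0.   0.83 2.07] op 0.399 F [ 0.2 -0.5 -2.6]
xax [-1.     0.    -0.001] yax [ 0.001  0.003 -1.   ] zax [-0.    -1.    -0.003]
tool delta [0.0004 0.0002 0.    ]
```

View pics/b2.png

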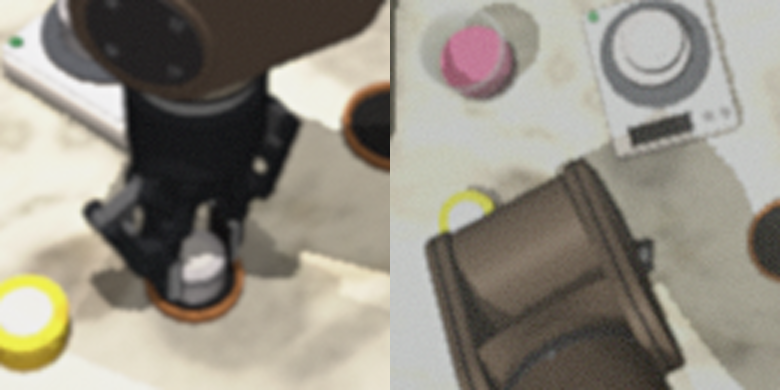

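The weight is inside the rim at crop (205,275), and its weight (about 2 N) is still on the tool. Nudging down.

Emit:
{"op": "jog_arm", "data": {
  "deltas": [
    [[0,0,0],[0,0.0005,0],0.1],
    [[0,0,0],[0,0.001,0],0.1],
    [[0,0,0],[0,0.001,0],0.1]
  ]
}}

```text
time: 13.88
eef_pos: [0.4265, 0.3501, 0.0121]
tcp_rot: [0.0, 0.708, -0.706, 0.0]
contact_force: [-1.9, -1.1, 4.8]
opening: 0.397
```

Emit:
{"op": "jog_arm", "data": {
  "deltas": [
    [[0,0,0],[0,0,0],0.43],
    [[0,0,0],[0,0,0],0.47],
    [[0,0,0],[0,0,0],0.52],
    [[0,0,0],[0,-0.001,0],0.54],
    [[0,0,0],[0,-0.006,0],0.54],
    [[0,0,0],[0,-0.016,0],0.54],
    [[0,0,0],[0,-0.03,0],0.6],
    [[0,0,0],[0,-0.06,0],0.7],
    [[0,0,0],[0,-0.09,0],0.75],
    [[0,0,0],[0,-0.12,0],0.75]
  ]
}}

```text
time: 14.72
eef_pos: [0.4263, 0.3497, 0.1341]
tcp_rot: [0.0, 0.708, -0.706, 0.0]
contact_force: [0.6, 0.9, 0.8]
opening: 0.751
```

```bash
python3 look.py b3 308 260 270 250; python3 st.py .597 .288 .14; python3 meas.py b3
```

```text
scene 243 195
top 205 185
t 14.82 p [0.4302 0.352  0.1397] q [0.5  0.11 1.96 0.   1.06 2.07] op 0.75 F [0.7 0.7 1.4]
xax [-1.     0.    -0.012] yax [ 0.012  0.009 -1.   ] zax [ 0.    -1.    -0.009]
tool delta [-0.1668  0.0012  0.064 ]
stack big (0.6034, 0.3078, 0.0226, 72)
stack med (0.599, 0.2889, 0.0255, 259)
stack small None
dish tiny None
dish small (0.4276, 0.3498, 0.0186, 284)
dish med None
dish big None
```

View pics/b3.png

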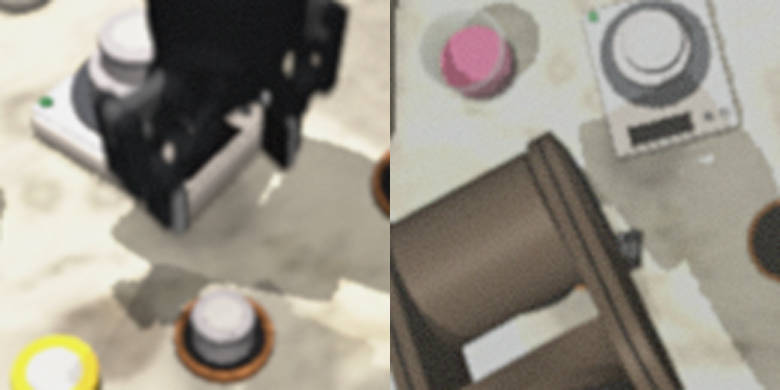

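The small weight is seated upright at crop (225,335). Before the wider weights, I'll measure how far the tips sit behind the TCP at this opening.

```bash
python3 - <<'E'
from h import *
for t,p in (("b3",(.430,.352,.1397)),("a5",(.6095,.1457,.134))):
    P=cloud(pickle.load(open(f"scene_{t}.pkl","rb"))).reshape(-1,3)
    q=P[(abs(P[:,0]-p[0])<.016)&(abs(P[:,1]-p[1])<.065)&(P[:,2]>.08)&(P[:,2]<.2)]
    h,e=np.histogram(q[:,2]-p[2],bins=np.arange(-.02,.03,.002)); print(t,[(round(a,3),int(b)) for a,b in zip(e,h)])
    l=q[q[:,2]-p[2]<.02]; print(np.c_[l[:,1]-p[1],l[:,2]-p[2]][np.argsort(l[:,2])][:6].round(4))
E
```

```text
b3 [(np.float64(-0.02), 0), (np.float64(-0.018), 0), (np.float64(-0.016), 0), (np.float64(-0.014), 0), (np.float64(-0.012), 0), (np.float64(-0.01), 0), (np.float64(-0.008), 0), (np.float64(-0.006), 0), (np.float64(-0.004), 0), (np.float64(-0.002), 0), (np.float64(-0.0), 6), (np.float64(0.002), 7), (np.float64(0.004), 10), (np.float64(0.006), 19), (np.float64(0.008), 17), (np.float64(0.01), 20), (np.float64(0.012), 22), (np.float64(0.014), 22), (np.float64(0.016), 27), (np.float64(0.018), 18), (np.float64(0.02), 24), (np.float64(0.022), 24), (np.float64(0.024), 26), (np.float64(0.026), 24)]
[[-0.0358  0.0012]
 [-0.0354  0.0015]
 [-0.0355  0.0015]
 [ 0.0349  0.0015]
 [-0.0357  0.0016]
 [-0.0352  0.0016]]
a5 [(np.float64(-0.02), 0), (np.float64(-0.018), 0), (np.float64(-0.016), 0), (np.float64(-0.014), 0), (np.float64(-0.012), 0), (np.float64(-0.01), 0), (np.float64(-0.008), 0), (np.float64(-0.006), 0), (np.float64(-0.004), 0), (np.float64(-0.002), 0), (np.float64(-0.0), 0), (np.float64(0.002), 1), (np.float64(0.004), 2), (np.float64(0.006), 11), (np.float64(0.008), 12), (np.float64(0.01), 12), (np.float64(0.012), 13), (np.float64(0.014), 14), (np.float64(0.016), 16), (np.float64(0.018), 21), (np.float64(0.02), 17), (np.float64(0.022), 25), (np.float64(0.024), 16), (np.float64(0.026), 18)]
[[ 0.0323  0.003 ]
 [-0.0288  0.0044]
 [-0.0296  0.006 ]
 [-0.028   0.0063]
 [-0.0342  0.0065]
 [-0.0281  0.0065]]
```

Emit:
{"op": "jog_arm", "data": {
  "deltas": [
    [[0,0,-0.006],[-0.01,-0.002,0.004],0.75],
    [[0,0,-0.006],[-0.035,-0.005,0.013],0.75],
    [[0,0,-0.006],[-0.06,-0.005,0.023],0.75],
    [[0,0,-0.006],[-0.085,-0.005,0.032],0.75],
    [[0,0,-0.006],[-0.11,-0.005,0.042],0.75],
    [[0,0,-0.006],[-0.135,-0.005,0.052],0.75],
    [[0,0,-0.006],[-0.155,-0.005,0.06],0.75],
    [[0,0,-0.006],[-0.165,-0.002,0.063],0.75],
    [[0,0,-0.006],[-0.168,0,0.063],0.75],
    [[0,0,-0.006],[-0.168,0,0.063],0.75]
  ]
}}

```text
time: 15.65
eef_pos: [0.5979, 0.2885, 0.1396]
tcp_rot: [0.002, 0.71, -0.704, 0.001]
contact_force: [-0.8, 0.7, 0.4]
opening: 0.751
```

```bash
python3 st.py .598 .2885 .07
```

```text
t 15.65 p [0.5979 0.2885 0.1396] q [0.29 0.34 1.68 0.01 1.11 1.86] op 0.751 F [-0.8  0.7  0.4]
xax [-1.     0.001 -0.004] yax [ 0.004  0.008 -1.   ] zax [-0.001 -1.    -0.008]
tool delta [0.0002 0.0696 0.0006]
```

Emit:
{"op": "jog_arm", "data": {
  "deltas": [
    [[0.008,0,-0.003],[0,0.015,0.0005],0.75],
    [[0.008,0,-0.003],[0,0.035,0.0005],0.75],
    [[0.008,0,-0.003],[0,0.05,0.0005],0.75],
    [[0.008,0,-0.003],[0,0.06,0.0005],0.75],
    [[0.008,0,-0.003],[0,0.067,0.0005],0.75],
    [[0.008,0,-0.003],[0,0.071,0.0005],0.75],
    [[0.008,0,-0.003],[0,0.071,0.0005],0.75],
    [[0.008,0,-0.003],[0,0.071,0.0005],0.75]
  ]
}}

```text
time: 16.32
eef_pos: [0.5985, 0.2888, 0.0691]
tcp_rot: [0.001, 0.707, -0.707, 0.0]
contact_force: [0.8, -0.2, -0.8]
opening: 0.752
```

```bash
python3 st.py .598 .2885 .0685
```

```text
t 16.32 p [0.5985 0.2888 0.0691] q [0.3  0.43 1.71 0.   1.   1.87] op 0.752 F [ 0.8 -0.2 -0.8]
xax [-1.     0.001 -0.001] yax [ 0.001  0.001 -1.   ] zax [-0.001 -1.    -0.001]
tool delta [0.0005 0.0006 0.0003]
```

Emit:
{"op": "jog_arm", "data": {
  "deltas": [
    [[0,0,0],[0,0,0],0.66],
    [[0,0,0],[0,0,0],0.62],
    [[0,0,0],[0,0,0],0.58],
    [[0,0,0],[0,0,0],0.54],
    [[0,0,0],[0,0,0],0.45],
    [[0,0,0],[0,0,0],0.35],
    [[0,0,0],[0,0,0],0.25],
    [[0,0,0],[0,0,0],0.25]
  ],
  "force": 55
}}

```text
time: 16.98
eef_pos: [0.5994, 0.289, 0.0709]
tcp_rot: [0.002, 0.707, -0.707, 0.001]
contact_force: [-1.5, -0.9, 5.6]
opening: 0.564
```

```bash
python3 st.py .437 .174 .14
```

```text
t 16.98 p [0.5994 0.289  0.0709] q [ 0.3   0.43  1.71 -0.    1.    1.87] op 0.564 F [-1.5 -0.9  5.6]
xax [-1.     0.001 -0.003] yax [ 0.003  0.001 -1.   ] zax [-0.001 -1.    -0.001]
tool delta [ 0.1621 -0.0698  0.115 ]
```

Emit:
{"op": "jog_arm", "data": {
  "deltas": [
    [[0,0,0],[0,-0.004,0],0.25],
    [[0,0,0],[0,-0.012,0],0.25],
    [[0,0,0],[0,-0.025,0],0.25],
    [[0,0,0],[0,-0.045,0],0.25],
    [[0,0,0],[0.01,-0.06,0.007],0.25],
    [[0,0,0],[0.03,-0.07,0.021],0.25],
    [[0,0,0],[0.05,-0.07,0.035],0.25],
    [[0,0,0],[0.07,-0.07,0.05],0.25],
    [[0,0,0],[0.09,-0.07,0.064],0.25],
    [[0,0,0],[0.11,-0.07,0.078],0.25]
  ]
}}

```text
time: 17.82
eef_pos: [0.4879, 0.2104, 0.1409]
tcp_rot: [0.002, 0.708, -0.707, 0.001]
contact_force: [-1.3, 0.7, -3.2]
opening: 0.566
```

```bash
python3 st.py .4365 .174 .12; python3 look.py c1 330 230 300 220; python3 meas.py c1
```

```text
t 17.82 p [0.4879 0.2104 0.1409] q [0.22 0.06 2.01 0.   1.07 1.79] op 0.566 F [-1.3  0.7 -3.2]
xax [-1.     0.001 -0.004] yax [ 0.004  0.001 -1.   ] zax [-0.001 -1.    -0.001]
tool delta [0.0515 0.0207 0.0365]
scene 265 165
top 235 155
stack big (0.5967, 0.2902, 0.0329, 604)
stack med None
stack small None
dish tiny (0.6115, 0.1512, 0.0103, 29)
dish small (0.4269, 0.3494, 0.0193, 280)
dish med None
dish big None
```

View pics/c1.png

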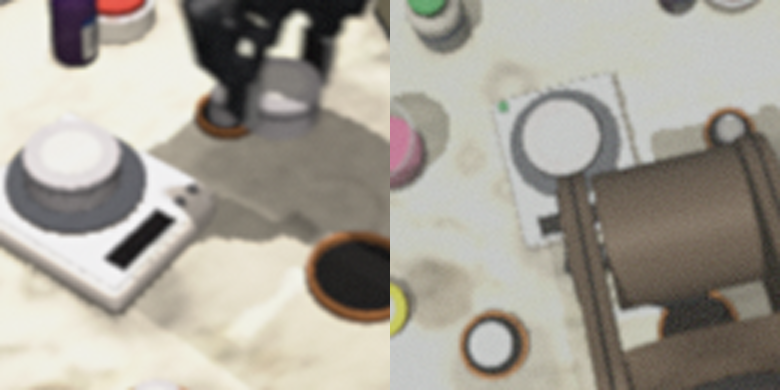

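The medium weight is held upright at crop (285,95), and only the big one is left on the pan at (70,160). Continuing.

Emit:
{"op": "jog_arm", "data": {
  "deltas": [
    [[0,0,0],[0.015,0.005,0.01],0.25],
    [[0,0,0],[0.03,0.01,0.022],0.25],
    [[0,0,0],[0.045,0.02,0.033],0.25],
    [[0,0,0],[0.051,0.035,0.0365],0.25],
    [[0,0,0],[0.051,0.055,0.0365],0.25],
    [[0,0,0],[0.051,0.075,0.0365],0.25],
    [[0,0,0],[0.051,0.09,0.0365],0.25],
    [[0,0,0],[0.051,0.1,0.0365],0.25],
    [[0,0,0],[0.051,0.105,0.0365],0.25],
    [[0,0,0],[0.051,0.105,0.0365],0.25]
  ]
}}

```text
time: 18.75
eef_pos: [0.4343, 0.1733, 0.0341]
tcp_rot: [0.0, -0.707, 0.707, 0.001]
contact_force: [-0.1, 0.2, -2.8]
opening: 0.559
```

```bash
python3 look.py c2 375 235 300 220; python3 st.py .4365 .174 .0109
```

```text
scene 310 170
top 235 155
t 18.85 p [0.4353 0.1734 0.0354] q [0.16 0.1  2.2  0.   0.84 1.73] op 0.561 F [ 0.  -0.1 -3.4]
xax [-1.     0.001 -0.001] yax [ 0.001  0.    -1.   ] zax [-0.001 -1.    -0.   ]
tool delta [-0.0012  0.0245 -0.0006]
```

View pics/c2.png

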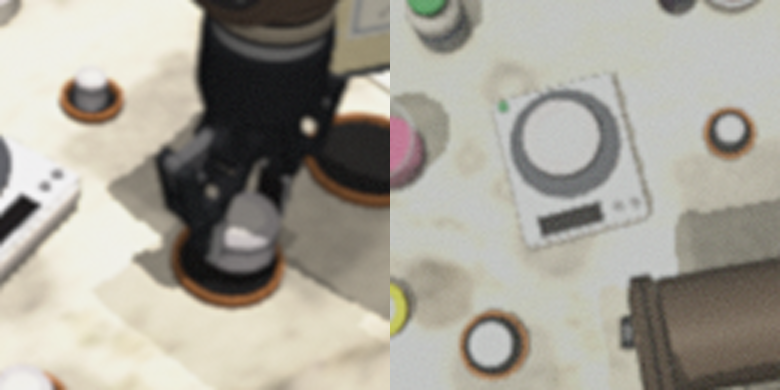

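The medium weight hangs over its dish at crop (243,240), slightly right of the dish centre. I'll measure its offset from the cloud before going lower.

```bash
python3 - <<'E'
from h import *
P=cloud(pickle.load(open("scene_c2.pkl","rb")))[170:300,310:440]; im=pickle.load(open("scene_c2.pkl","rb"))["pixels"][170:300,310:440]
q=P.reshape(-1,3); b=im.reshape(-1,3).min(1)
m=(np.hypot(q[:,0]-.4355,q[:,1]-.1734)<.045)&(q[:,2]<.075)&(q[:,2]>.022)&(b>95)
z=q[m]; h,e=np.histogram(z[:,2],bins=np.arange(.02,.08,.004)); print(h,e.round(3))
t=z[z[:,2]>e[np.argmax(h)]-.002]
print(len(z),z.min(0).round(4),z.max(0).round(4))
for lo in np.arange(.024,.06,.006):
    s=z[(z[:,2]>lo)&(z[:,2]<lo+.006)]
    if len(s)>8: print(round(lo,3),len(s),s.min(0).round(4),s.max(0).round(4))
# side-surface circle fit with r=.025
s=z[(z[:,2]<.048)]
from scipy.optimize import least_squares
f=least_squares(lambda a:np.hypot(s[:,0]-a[0],s[:,1]-a[1])-.025,[.4355,.1734],loss="soft_l1",f_scale=.001); print(f.x.round(4),len(s),np.abs(f.fun).mean())
E
```

```text
[  0   0  11  24  25  19  21 163 116   3   6   2   0   0] [0.02  0.024 0.028 0.032 0.036 0.04  0.044 0.048 0.052 0.056 0.06  0.064
 0.068 0.072 0.076]
390 [0.4082 0.1445 0.0288] [0.4479 0.204  0.0668]
0.03 31 [0.4082 0.1689 0.0301] [0.4264 0.1963 0.0358]
0.036 36 [0.4088 0.1445 0.0361] [0.4241 0.1967 0.0419]
0.042 29 [0.409  0.1738 0.0423] [0.4239 0.204  0.0476]
0.048 270 [0.4084 0.1502 0.0481] [0.4479 0.2039 0.0539]
0.054 12 [0.42   0.1569 0.054 ] [0.4305 0.2028 0.0584]
[0.4343 0.1727] 100 0.001012413758530259
```

The cloud fit puts the weight within 1 mm of the TCP, so it is centred and the apparent shift was perspective. Lowering.

Emit:
{"op": "jog_arm", "data": {
  "deltas": [
    [[0,0,0],[-0.001,0.007,-0.001],0.25],
    [[0,0,0],[-0.0015,0.013,-0.001],0.25],
    [[0,0,0],[-0.0015,0.017,-0.001],0.25],
    [[0,0,0],[-0.0015,0.02,-0.001],0.25],
    [[0,0,0],[-0.0015,0.022,-0.001],0.25],
    [[0,0,0],[-0.0015,0.0235,-0.001],0.25],
    [[0,0,0],[-0.0015,0.0245,-0.001],0.25],
    [[0,0,0],[-0.0015,0.0245,-0.001],0.25]
  ]
}}

```text
time: 19.52
eef_pos: [0.4369, 0.1745, 0.011]
tcp_rot: [0.001, 0.707, -0.707, -0.0]
contact_force: [0.1, -0.0, -4.0]
opening: 0.564
```

```bash
python3 st.py .4365 .174 .0109
```

```text
t 19.52 p [0.4369 0.1745 0.011 ] q [0.16 0.15 2.2  0.   0.79 1.74] op 0.564 F [ 0.1 -0.  -4. ]
xax [-1.     0.001 -0.001] yax [ 0.001  0.    -1.   ] zax [-0.001 -1.    -0.   ]
tool delta [0.0004 0.0001 0.0005]
```

Emit:
{"op": "jog_arm", "data": {
  "deltas": [
    [[0,0,0],[0,0.0005,0],0.25],
    [[0,0,0],[0,0.001,0],0.25],
    [[0,0,0],[0,0.001,0],0.25]
  ]
}}

```text
time: 19.77
eef_pos: [0.4371, 0.1745, 0.0108]
tcp_rot: [0.001, 0.707, -0.707, -0.0]
contact_force: [-2.5, -1.2, 5.0]
opening: 0.563
```

```bash
python3 look.py c3 375 235 300 220; python3 st.py .4365 .174 .0109
```

```text
scene 310 170
top 235 155
t 19.87 p [0.4372 0.1745 0.0108] q [ 0.16  0.15  2.2  -0.    0.79  1.74] op 0.56 F [-3.1 -1.5  5. ]
xax [-1.     0.001 -0.001] yax [ 0.001  0.    -1.   ] zax [-0.001 -1.    -0.   ]
tool delta [ 0.0007 -0.0001  0.0005]
```

View pics/c3.png

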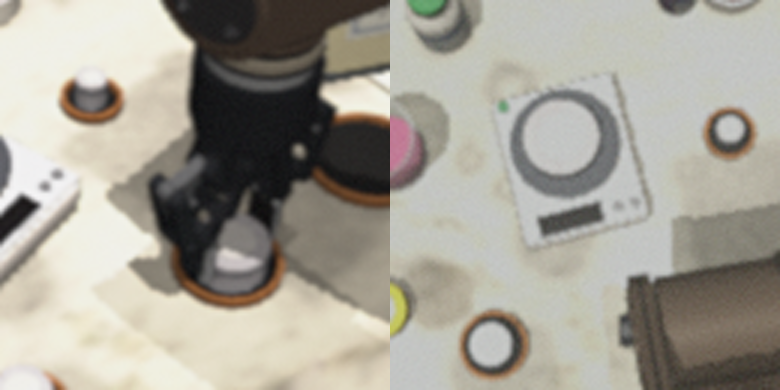

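The weight is inside the rim at crop (235,255), with contact at 5 N. Releasing.

Emit:
{"op": "jog_arm", "data": {
  "deltas": [
    [[0,0,0],[0,0,0],0.59],
    [[0,0,0],[0,0,0],0.63],
    [[0,0,0],[0,0,0],0.68],
    [[0,0,0],[0,-0.001,0],0.7],
    [[0,0,0],[0,-0.006,0],0.7],
    [[0,0,0],[0,-0.016,0],0.7],
    [[0,0,0],[0,-0.03,0],0.8],
    [[0,0,0],[0,-0.055,0],0.9],
    [[0,0,0],[0,-0.08,0],0.92],
    [[0,0,0],[0,-0.1,0],0.92]
  ]
}}

```text
time: 20.7
eef_pos: [0.4378, 0.1746, 0.1135]
tcp_rot: [0.002, 0.707, -0.707, 0.001]
contact_force: [0.2, 0.9, -0.2]
opening: 0.921
```

```bash
python3 look.py c4 375 235 300 220; python3 st.py .596 .2905 .11; python3 meas.py c4
```

```text
scene 310 170
top 235 155
t 20.8 p [0.4404 0.1751 0.1159] q [ 0.16 -0.04  2.16 -0.    1.01  1.74] op 0.923 F [0.5 0.1 0.7]
xax [-1.     0.001 -0.011] yax [ 0.011  0.002 -1.   ] zax [-0.001 -1.    -0.002]
tool delta [-0.1555  0.0077 -0.1155]
stack big (0.5971, 0.2902, 0.0333, 607)
stack med None
stack small None
dish tiny (0.6099, 0.1461, 0.0125, 75)
dish small (0.4271, 0.3502, 0.0185, 281)
dish med (0.436, 0.1751, 0.0257, 416)
dish big None
```

View pics/c4.png

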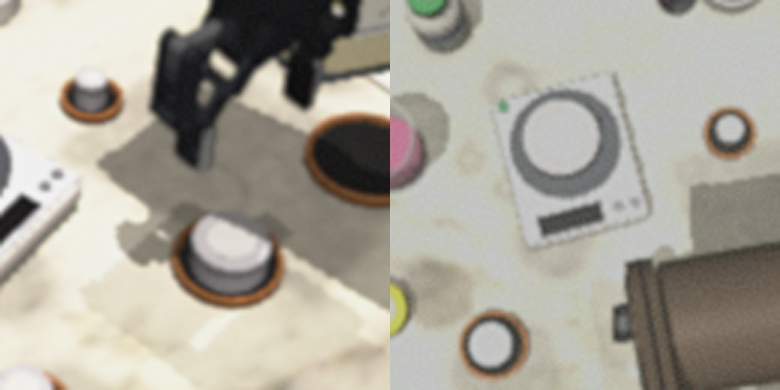

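The medium weight is seated upright at crop (230,250). Moving to the big weight.

Emit:
{"op": "jog_arm", "data": {
  "deltas": [
    [[0,0,-0.006],[-0.015,0,-0.01],0.92],
    [[0,0,-0.006],[-0.035,0,-0.026],0.92],
    [[0,0,-0.006],[-0.06,0,-0.044],0.92],
    [[0,0,-0.006],[-0.085,0,-0.063],0.92],
    [[0,0,-0.006],[-0.11,0,-0.081],0.92],
    [[0,0,-0.006],[-0.13,0,-0.096],0.92],
    [[0,0,-0.006],[-0.145,0,-0.108],0.92],
    [[0,0,-0.006],[-0.153,0,-0.114],0.92],
    [[0,0,-0.006],[-0.156,0,-0.1155],0.92],
    [[0,0,-0.006],[-0.156,0,-0.1155],0.92]
  ]
}}

```text
time: 21.63
eef_pos: [0.5963, 0.2905, 0.1168]
tcp_rot: [0.001, 0.708, -0.707, 0.001]
contact_force: [-0.0, -0.2, -0.3]
opening: 0.916
```

```bash
python3 st.py .5965 .2905 .0425
```

```text
t 21.63 p [0.5963 0.2905 0.1168] q [0.3  0.37 1.69 0.   1.08 1.87] op 0.916 F [-0.  -0.2 -0.3]
xax [-1.     0.001 -0.003] yax [ 0.003  0.001 -1.   ] zax [-0.001 -1.    -0.001]
tool delta [0.0001 0.0743 0.0001]
```

Emit:
{"op": "jog_arm", "data": {
  "deltas": [
    [[0,0,0],[0,0.012,0],0.92],
    [[0,0,0],[0,0.03,0],0.92],
    [[0,0,0],[0,0.045,0],0.92],
    [[0,0,0],[0,0.057,0],0.92],
    [[0,0,0],[0,0.066,0],0.92],
    [[0,0,0],[0,0.072,0],0.92],
    [[0,0,0],[0,0.074,0],0.92],
    [[0,0,0],[0,0.074,0],0.92]
  ]
}}

```text
time: 22.3
eef_pos: [0.5964, 0.2905, 0.0422]
tcp_rot: [0.001, 0.707, -0.707, 0.001]
contact_force: [-0.6, 0.5, 0.3]
opening: 0.921
```

```bash
python3 look.py d1 288 210 300 220; python3 st.py .5965 .2905 .0425
```

```text
scene 223 145
top 235 155
t 22.4 p [0.5972 0.2908 0.0435] q [0.3  0.46 1.72 0.   0.96 1.87] op 0.921 F [0.6 0.4 0.5]
xax [-1.     0.001 -0.005] yax [ 0.005  0.002 -1.   ] zax [-0.001 -1.    -0.002]
tool delta [0.0007 0.001  0.0003]
```

View pics/d1.png

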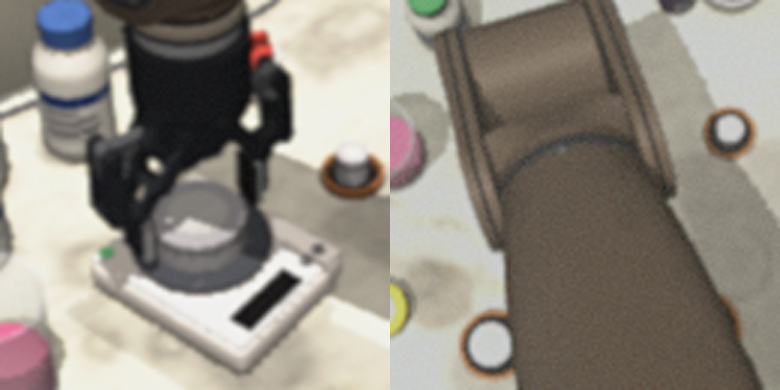

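The fingers straddle the big weight at crop (195,215). Closing.

Emit:
{"op": "jog_arm", "data": {
  "deltas": [
    [[0,0,0],[0,0.0005,0],0.84],
    [[0,0,0],[0,0.0005,0],0.8],
    [[0,0,0],[0,0.0005,0],0.76],
    [[0,0,0],[0,0.0005,0],0.72],
    [[0,0,0],[0,0.0005,0],0.65],
    [[0,0,0],[0,0.0005,0],0.55],
    [[0,0,0],[0,0.0005,0],0.4],
    [[0,0,0],[0,0.0005,0],0.4]
  ],
  "force": 75
}}

```text
time: 23.07
eef_pos: [0.598, 0.2905, 0.0448]
tcp_rot: [0.002, 0.707, -0.707, 0.002]
contact_force: [-2.0, -3.1, 6.9]
opening: 0.719
```

```bash
python3 st.py .445 .0325 .13
```

```text
t 23.07 p [0.598  0.2905 0.0448] q [ 0.3   0.46  1.72 -0.    0.96  1.87] op 0.719 F [-2.  -3.1  6.9]
xax [-1.     0.    -0.006] yax [ 0.006  0.001 -1.   ] zax [-0.    -1.    -0.001]
tool delta [ 0.1524 -0.0864  0.258 ]
```

Emit:
{"op": "jog_arm", "data": {
  "deltas": [
    [[0,0,0],[0,-0.003,0],0.4],
    [[0,0,0],[0,-0.008,0],0.4],
    [[0,0,0],[0,-0.016,0],0.4],
    [[0,0,0],[0,-0.03,0],0.4],
    [[0,0,0],[0,-0.05,0],0.4],
    [[0,0,0],[0,-0.07,0.005],0.4],
    [[0,0,0],[0.01,-0.08,0.018],0.4],
    [[0,0,0],[0.02,-0.085,0.035],0.4],
    [[0,0,0],[0.03,-0.085,0.053],0.4],
    [[0,0,0],[0.04,-0.085,0.07],0.4]
  ]
}}

```text
time: 23.9
eef_pos: [0.5572, 0.22, 0.131]
tcp_rot: [0.003, 0.708, -0.707, 0.003]
contact_force: [0.4, -0.0, -6.2]
opening: 0.717
```

```bash
python3 st.py .445 .0325 .13; python3 look.py d2 320 200 320 220
```

```text
t 23.9 p [0.5572 0.22   0.131 ] q [ 0.21  0.22  1.85 -0.    1.06  1.78] op 0.717 F [ 0.4 -0.  -6.2]
xax [-1.    -0.    -0.008] yax [ 0.008  0.001 -1.   ] zax [ 0.    -1.    -0.001]
tool delta [ 0.1123 -0.0002  0.1875]
scene 255 135
top 255 155
```

View pics/d2.png

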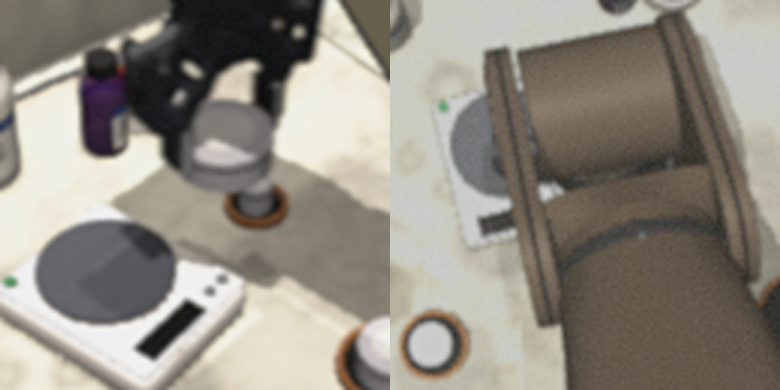

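The big weight is held upright at crop (230,140), and the pan is empty. I'll turn the wrist and head to the big dish.

Emit:
{"op": "jog_arm", "data": {
  "deltas": [
    [[0,0.07,0],[0.012,0,0.02],0.4],
    [[0,0.15,0],[0.024,0,0.04],0.4],
    [[0,0.23,0],[0.036,0,0.06],0.4],
    [[0,0.31,0],[0.048,0,0.08],0.4],
    [[0,0.39,0],[0.06,0,0.1],0.4],
    [[0,0.47,0],[0.072,0,0.12],0.4],
    [[0,0.55,0],[0.084,0,0.14],0.4],
    [[0,0.6,0],[0.096,0,0.16],0.4],
    [[0,0.63,0],[0.106,0,0.176],0.4],
    [[0,0.63,0],[0.112,0,0.187],0.4]
  ]
}}

```text
time: 24.83
eef_pos: [0.4426, 0.031, 0.1298]
tcp_rot: [0.222, 0.672, -0.672, -0.219]
contact_force: [0.6, 0.4, -6.8]
opening: 0.716
```

```bash
python3 look.py d3 420 190 380 240;python3 st.py .445 .0325 .05
```

```text
scene 355 125
top 315 175
t 24.93 p [0.443  0.0309 0.1298] q [-0.16 -0.13  2.22  0.    1.05  2.04] op 0.718 F [-1.2  0.3 -6.1]
xax [-0.806  0.592 -0.004] yax [ 0.005 -0.    -1.   ] zax [-0.592 -0.806 -0.003]
tool delta [-0.0004  0.0798 -0.0023]
```

View pics/d3.png

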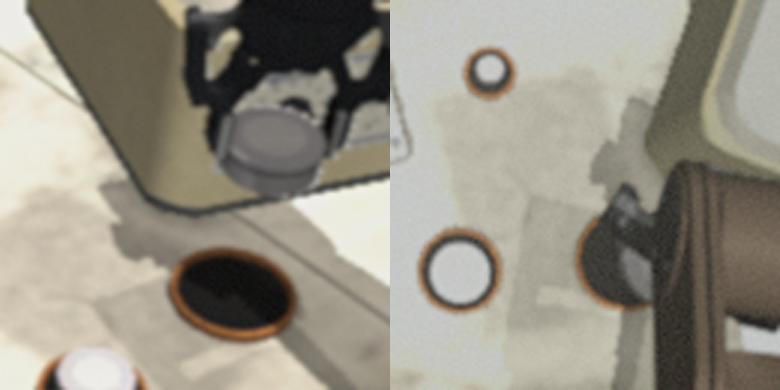

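The big weight hangs level above its dish. Before descending, I'll check that the wrist clears the centrifuge.

```bash
python3 - <<'E'
from h import *
P=np.concatenate([cloud(pickle.load(open(f"{n}_d3.pkl","rb"))).reshape(-1,3) for n in("top","scene")])
B=np.concatenate([cloud(pickle.load(open(f"{n}0.pkl","rb"))).reshape(-1,3) for n in("top","scene")])
s=(P[:,0]>.36)&(P[:,0]<.6)&(P[:,1]>-.2)&(P[:,1]<.12)&(P[:,2]>.21)&(P[:,2]<.7)
a=P[s]
for z in np.arange(.21,.6,.03):
    q=a[(a[:,2]>=z)&(a[:,2]<z+.03)]
    if len(q)>5: print(round(z,2),len(q),np.percentile(q,[1,99],axis=0).round(3).tolist())
E
```

```text
0.21 1222 [[0.393, -0.021, 0.21], [0.487, 0.091, 0.24]]
0.24 563 [[0.398, -0.019, 0.24], [0.485, 0.087, 0.27]]
0.27 738 [[0.404, 0.019, 0.27], [0.467, 0.069, 0.3]]
0.3 852 [[0.405, 0.011, 0.3], [0.471, 0.068, 0.329]]
0.33 554 [[0.405, 0.019, 0.331], [0.479, 0.091, 0.36]]
0.36 1468 [[0.369, -0.004, 0.361], [0.487, 0.097, 0.39]]
0.39 4606 [[0.363, -0.022, 0.391], [0.48, 0.099, 0.42]]
0.42 2274 [[0.361, -0.021, 0.42], [0.454, 0.1, 0.45]]
0.45 2301 [[0.36, -0.011, 0.45], [0.398, 0.099, 0.476]]
```

Wrist parts stay above 0.24 m after the descent, and the gripper's footprint stops short of the centrifuge corner. Descending.

Emit:
{"op": "jog_arm", "data": {
  "deltas": [
    [[0,0,0],[0,0.015,-0.002],0.4],
    [[0,0,0],[0,0.033,-0.002],0.4],
    [[0,0,0],[0,0.05,-0.002],0.4],
    [[0,0,0],[0,0.065,-0.002],0.4],
    [[0,0,0],[0,0.077,-0.002],0.4],
    [[0,0,0],[0,0.087,-0.002],0.4],
    [[0,0,0],[0,0.093,-0.002],0.4],
    [[0,0,0],[0,0.095,-0.002],0.4],
    [[0,0,0],[0,0.095,-0.002],0.4],
    [[0,0,0],[0,0.095,-0.002],0.4]
  ]
}}

```text
time: 25.77
eef_pos: [0.4454, 0.0326, 0.0355]
tcp_rot: [0.223, 0.672, -0.671, -0.218]
contact_force: [0.4, -0.6, -7.0]
opening: 0.717
```

```bash
python3 look.py d4 420 190 380 240;python3 st.py .445 .0325 .0088
```

```text
scene 355 125
top 315 175
t 25.87 p [0.4455 0.0324 0.0358] q [-0.16  0.05  2.25  0.    0.83  2.05] op 0.719 F [-0.5 -0.2 -5.6]
xax [-0.806  0.592 -0.006] yax [ 0.007 -0.001 -1.   ] zax [-0.592 -0.806 -0.004]
tool delta [0.0006 0.0269 0.0003]
```

View pics/d4.png

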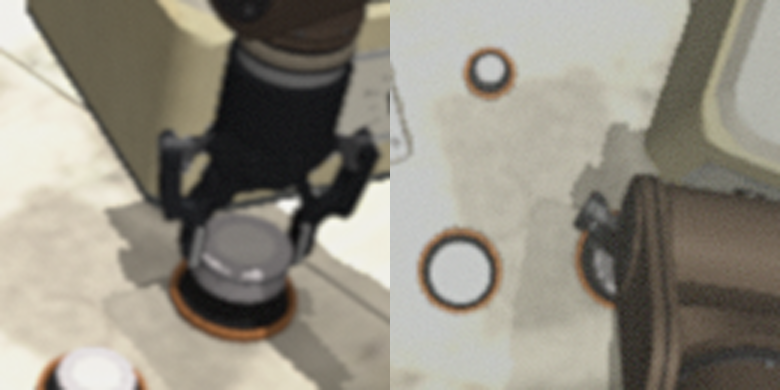

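The weight is right over the dish at crop (235,265). Lowering gently.

Emit:
{"op": "jog_arm", "data": {
  "deltas": [
    [[0,0,0],[0,0.007,0],0.4],
    [[0,0,0],[0,0.013,0],0.4],
    [[0,0,0],[0,0.018,0],0.4],
    [[0,0,0],[0,0.021,0],0.4],
    [[0,0,0],[0,0.0235,0],0.4],
    [[0,0,0],[0,0.025,0],0.4],
    [[0,0,0],[0,0.026,0],0.4],
    [[0,0,0],[0,0.0265,0],0.4],
    [[0,0,0],[0,0.0265,0],0.4]
  ]
}}

```text
time: 26.62
eef_pos: [0.4457, 0.0324, 0.0092]
tcp_rot: [0.223, 0.672, -0.671, -0.218]
contact_force: [0.1, -0.3, -7.1]
opening: 0.721
```

Emit:
{"op": "jog_arm", "data": {
  "deltas": [
    [[0,0,0],[0,0.0005,0],0.4],
    [[0,0,0],[0,0.001,0],0.4],
    [[0,0,0],[0,0.001,0],0.4]
  ]
}}

```text
time: 26.87
eef_pos: [0.4461, 0.0324, 0.0089]
tcp_rot: [0.223, 0.672, -0.671, -0.218]
contact_force: [-1.9, 0.3, -0.8]
opening: 0.718
```

Emit:
{"op": "jog_arm", "data": {
  "deltas": [
    [[0,0,0],[0,0.0005,0],0.4],
    [[0,0,0],[0,0.0008,0],0.4],
    [[0,0,0],[0,0.0008,0],0.4]
  ]
}}

```text
time: 27.12
eef_pos: [0.4461, 0.0324, 0.0088]
tcp_rot: [0.222, 0.672, -0.671, -0.218]
contact_force: [-4.1, 0.3, 5.7]
opening: 0.716
```

```bash
python3 look.py d5 420 190 380 240;python3 st.py .445 .0325 .0088
```

```text
scene 355 125
top 315 175
t 27.22 p [0.4461 0.0324 0.0088] q [-0.16  0.11  2.26  0.    0.77  2.05] op 0.716 F [-4.7  1.6  5.4]
xax [-0.806  0.592 -0.005] yax [ 0.006 -0.001 -1.   ] zax [-0.592 -0.806 -0.003]
tool delta [ 0.0009 -0.      0.0006]
```

View pics/d5.png

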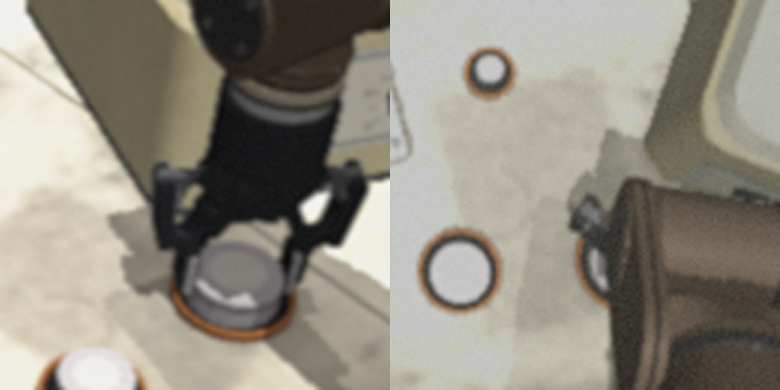

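The big weight is inside the rim, resting with 5–6 N. I'll release and retreat straight up.

Emit:
{"op": "jog_arm", "data": {
  "deltas": [
    [[0,0,0],[0,0,0],0.74],
    [[0,0,0],[0,0,0],0.78],
    [[0,0,0],[0,0,0],0.82],
    [[0,0,0],[0,-0.001,0],0.86],
    [[0,0,0],[0,-0.006,0],0.86],
    [[0,0,0],[0,-0.016,0],0.86],
    [[0,0,0],[0,-0.03,0],0.9],
    [[0,0,0],[0,-0.055,0],0.9],
    [[0,0,0],[0,-0.08,0],0.9],
    [[0,0,0],[0,-0.11,0],0.9]
  ]
}}

```text
time: 28.05
eef_pos: [0.4447, 0.0326, 0.1199]
tcp_rot: [0.222, 0.672, -0.672, -0.219]
contact_force: [1.5, -0.4, 1.1]
opening: 0.903
```

Emit:
{"op": "jog_arm", "data": {
  "deltas": [
    [[0,0,0],[0,-0.03,0],0.9],
    [[0,0,0],[0,-0.07,0],0.9],
    [[0,0,0],[0,-0.11,0],0.9],
    [[0,0,0],[0,-0.15,0],0.9],
    [[0,0,0],[0,-0.17,0],0.9],
    [[0,0,0],[0,-0.17,0],0.9],
    [[0,0,0],[0,-0.17,0],0.9]
  ]
}}

```text
time: 28.63
eef_pos: [0.4444, 0.0326, 0.2924]
tcp_rot: [0.224, 0.673, -0.671, -0.217]
contact_force: [-0.5, -0.5, -1.0]
opening: 0.899
```

```bash
python3 look.py d6 420 190 380 240;python3 st.py; python3 meas.py d6; python3 -c "
import cv2,pickle
cv2.imwrite('pics/full_d6.png',pickle.load(open('scene_d6.pkl','rb'))['pixels'])"
```

```text
scene 355 125
top 315 175
t 28.73 p [0.443  0.0328 0.2888] q [-0.16 -0.29  2.05  0.    1.38  2.05] op 0.897 F [-0.1  0.4  0.4]
xax [-0.806  0.592 -0.003] yax [ 0.003 -0.    -1.   ] zax [-0.592 -0.806 -0.002]
stack big None
stack med None
stack small None
dish tiny (0.6104, 0.1462, 0.0122, 69)
dish small (0.4271, 0.3502, 0.019, 284)
dish med (0.4364, 0.1744, 0.0257, 410)
dish big (0.4459, 0.0333, 0.0329, 540)
```

View pics/full_d6.png

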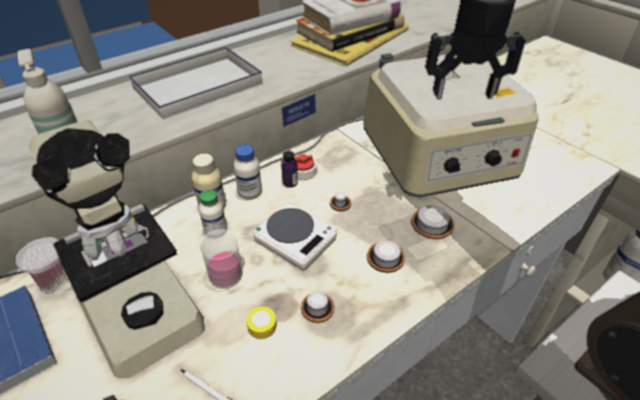

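View pics/d6.png

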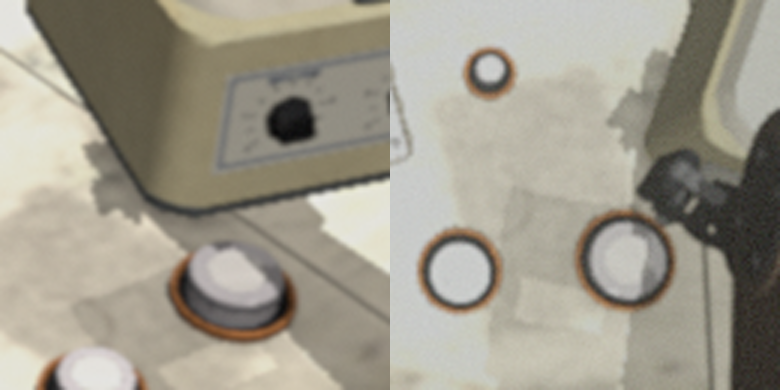

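All four weights stand in their dishes: big (432,218), medium (386,255), small (318,303) and tiny (340,200). The pan is empty, and the beaker, bottle and yellow disc are where they started. Handing in.

```bash
python3 -c "
from plant import ctrl
print(ctrl.sign_off())"
```

```text
the job is handed in; nothing more can be done
None
```

I moved the four weights one at a time from the top of the stack: tiny, small, medium, then big. Each was lowered until the wrist force showed contact (about 5 N), then released in its own dish. I handed the job in at about 28.7 s, with the gripper raised clear to about 0.29 m.

**Final check (scene camera):** all four weight tops sit at about 28 mm, which is right for standing flat on the dish floors. Each weight is within about 2 mm of its dish centre, against 8 mm of play.

**Left alone:** in the final picture the pan is empty, and the beaker, purple bottle and yellow look-alike look unmoved. I judged those three by eye and did not measure them.

**One disagreement:** before I lowered the medium weight, the picture made it look off-centre over its dish. A depth measurement showed it within about 1 mm of the gripper's centre, so the offset was perspective. No check failed.

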